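# Pile the mailroom parcels in their trays

### The arm

A 6-joint arm with a two-finger parallel gripper is mounted at the origin on the work surface. World frame = base frame: x ahead of the robot, y to its left, z up, the work surface at z = 0. Lengths are in mm, angles in rad, forces in N, time in s.
With the tool pointing down it reaches from about 350 to 875 mm from the base axis. Payload 4.2 kg.
Tool frame: the origin (TCP) lies between the finger pads; the fingertips stand 25 mm ahead of it and the grasp point (between the pads) lies 6 mm ahead of it; z points along the fingers, y is the line along which they close (so a half turn about z gives the same grasp; the last joint's range is limited). The gripper opens to 85 mm and grips with 20 to 120 N. Pads are 22 mm wide; open, the fingers measure 114 mm over their backs; the gripper's body (76 mm by 85 mm) begins 54 mm behind the grasp point. The pads swing forward as they close: fully open they stand 13 mm farther back than shut.
Start: joints at [1.562, 0.385, 0.008, 0, -1.194, -0.259], TCP at [165.35, 602.71, 256.312] pointing down, gripper open.
Joint ranges: [-3.14, 3.14], [-1.21, 2.06], [-1.07, 1.41], [-3.16, 2.05], [-2.99, -0.16], [-3.1, 3.1]. Speed limits (rad/s): [2.79, 2.79, 3.14, 3.14, 3.14, 3.14].

### API

Orientations are given as a unit quaternion [x, y, z, w].
In Python, from bench import read_state, imaging, workorder, nets gives the robot as it stands.
- The arm moves only by the tool apply_moves, never from a script. Its argument "rows" is a list of rows, each an object with "hand": the opening, from -1 (shut) to 1 (fully open); "delta_pos": the shift along the tool's x, y, z in mm, a list of three; "yaw": the turn about the tool's z in rad. A call has 1 to 12 rows; each row is the pose to reach, as a shift and turn from the pose commanded when the call began, along the tool's axes at that moment; what a row does not reach only later rows make up. A row lasts 1/12 s, in which the tool goes at most 41.7 mm and 7.16 degrees, less where a joint would pass 70% of its speed; a pose out of reach is approached as far as the arm can. A call with a gripper value outside its range is refused whole. The fingers move at their own pace and stop on an object; the grip force is fixed at half the most. Time passes only in rows, so rows that repeat a pose let the fingers close. It gives the time, the measured TCP pose, the force, the opening and the grip force at its end, in the units of the state.
- read_state(): the state, without advancing time (a new reading comes with each control period).
- imaging.get_image(name): name is "scene" or "top" or "wrist"; returns a dict with "pixels" (400x640x3 uint8, red, green, blue), "fx", "fy", "cx", "cy" (pixels), "xyz" and "rotation" of the camera in the world. Camera axes: x right, y down, z forward; pixel columns grow to the right and rows downward; lengths in mm; the calibration is good to about 2 mm. A picture is of the moment at which its call begins. There is no depth.
- workorder.job_done(): hands the job in; it is judged then, once.
Trained networks look in the newest picture that a camera, given by its name, has taken for a name from the list of things; names that differ only in an ending like _2 or _b are one class to them, and where a whole thing is asked for, a point or a joint stands for the part that bears it (a point fixed in the world has none). Each returns a list of dicts, best first, with "score" (0 to 1); they miss things now and then, are a little off and sometimes report something else, mostly with a low value. They report only what shows in the picture. A call takes as long as a camera call.
- nets.find_in(camera, query): "location" ([row, column] in pixels, amid what is visible of it).
- nets.pinpoint(camera, query): "location" ([row, column] in pixels: a listed point, or the origin of a listed thing).
The state is a dict: "clock": time; "joints": joint angles; "joint_vel": joint speeds; "joint_efforts": joint torques, N m; "position": TCP position; "ee_rot": TCP orientation; "contact_force": force on the tool from outside, world axes, zero at the start; "wrist_torque": the same for the moment, N m; "gripper_width": finger opening in mm; "grasp_force": force on a finger pad.
Only numpy, scipy, OpenCV 4.12 (cv2) and the standard library are available. Lean on these libraries where they do the work, as an engineer would, in place of code of your own. Each camera call takes 0.05 s, during which the arm holds its last target. There are 200 camera calls.

### The job

Pile the parcels on the mailroom counter for collection: the three cartons in the long wooden tray, the longest at the bottom, the medium one on it and the shortest on top, all lying flat and lengthwise along the tray; the two round tubs upright in the square wooden tray, the wide one at the bottom and the narrow one on it. Centre each parcel neatly on the one below (the bottom ones in their tray), set them down gently without dropping them, let go, and leave the hand stamp and the mug where they are.

Things in the scene. Friction and masses are not known exactly. Their poses are not given: they have to be found in the camera images.
- carton_long: closed cardboard carton, the longest of three, lying flat: 145 mm long, 60 mm wide, 44 mm high, about 400 g (varies by some 30%). Brown tape along the top, blank white label towards one end of the top. Origin: centre of its underside; y along its length, x across its width, z up.
- carton_medium: closed cardboard carton, the middle one of three in length, lying flat: 110 mm long, 58 mm wide, 40 mm high, about 280 g (varies by some 30%). Brown tape along the top, blank white label towards one end of the top. Origin: centre of its underside; y along its length, x across its width, z up.
- carton_short: closed cardboard carton, the shortest of three, lying flat: 76 mm long, 56 mm wide, 36 mm high, about 160 g (varies by some 30%). Brown tape along the top, blank white label towards one end of the top. Origin: centre of its underside; y along its length, x across its width, z up.
- tub_wide: round closed cardboard tub, the wider of two, standing upright: 60 mm diameter, 42 mm high, about 250 g (varies by some 30%). Round blank white label on the flat lid. Origin: centre of its underside, z up.
- tub_narrow: round closed cardboard tub, the narrower of two, standing upright: 40 mm diameter, 42 mm high, about 120 g (varies by some 30%). Round blank white label on the flat lid. Origin: centre of its underside, z up.
- tray_long: shallow brown wooden tray, the long one of two, fixed to the counter: 208 x 120 mm outside, 196 x 108 mm inside; floor 6 mm thick, rim 12 mm above the counter (6 mm above the tray floor), walls 6 mm. Origin: centre of its underside, on the counter; y along its length, x across, z up.
- tray_square: shallow brown wooden tray, the square one of two, fixed to the counter: 120 x 120 mm outside, 108 x 108 mm inside; floor 6 mm thick, rim 12 mm above the counter (6 mm above the tray floor), walls 6 mm. Origin: centre of its underside, on the counter; x and y along its sides, z up.
- stamp: bystander, loose: dark wooden hand stamp standing on its foot, 42 mm diameter, 72 mm high. Origin: centre of its underside, z up. To be left where it is.
- mug: bystander, loose: white ceramic mug, 76 mm diameter, 85 mm high, its handle towards its own +y. Origin: centre of its underside, z up. To be left where it is.

How it is judged:
By the outcome, as a careful person would: the job done as asked, in the order asked, and still so for the second after the job is handed in, with the robot touching nothing.
It also fails if it takes over 128 s, if anything falls off the work surface, if the arm or the gripper's body presses on something with over 40 N, if the wrist force passes 120 N, or if a joint passes its speed limit or range.

## Working session

There is one attempt and no reset: what is moved stays moved. The work goes in short steps, Python scripts to look and compute and a tool call to move; the robot and the scene stay as the last step left them, time stands still between calls to the robot, and variables do not carry over. Pictures are saved under pics/ and viewed, at most 14 in all, crops included, and the job is handed in when it is done.

Besides the shell and the picture viewer there is one more tool, called after "Call:" as a command line: name --argument value ..., lists and objects as JSON in quotes. apply_moves: Moves the arm, as the interface text tells. Its arguments: {"type":"object","properties":{"rows":{"type":"array"}},"required":["rows"]}

```bash
ls; mkdir -p pics
python3 - <<'E'
from bench import read_state, imaging, nets
import cv2
s=read_state();print({k:s[k] for k in('clock','position','ee_rot','gripper_width','contact_force')})
for c in('top','scene'):
    im=imaging.get_image(c);print(c,im['fx'],im['cx'],im['cy'],im['xyz'],im['rotation'])
    cv2.imwrite(f'pics/{c}0.png',im['pixels'][:,:,::-1])
    for n in['carton_long','carton_medium','carton_short','tub_wide','tub_narrow','tray_long','tray_square','stamp','mug']:
        print(c,n,[([round(float(v)) for v in d['location']],round(float(d['score']),2)) for d in nets.pinpoint(c,n)[:2]])
E
```

```text
pics
{'clock': 0.0, 'position': array([165.21884253, 602.19423604, 255.21020267]), 'ee_rot': array([ 9.91034004e-01, -1.33605244e-01, -1.08212826e-04,  1.10904313e-03]), 'gripper_width': 85.05587380830332, 'contact_force': array([-0.08973708,  0.1983942 ,  0.95730548])}
top 412.332256273678 318.9421856372984 190.42564509444986 [ 437.39914245  -14.27927491 1161.64481801] [-0.69840855  0.71092366 -0.05317649  0.06312931]
top carton_long [([266, 190], 0.59)]
top carton_medium [([256, 281], 0.69)]
top carton_short [([254, 363], 0.71)]
top tub_wide [([258, 449], 0.66)]
top tub_narrow [([198, 325], 0.48)]
top tray_long [([188, 223], 0.93)]
top tray_square [([185, 410], 0.77)]
top stamp [([137, 294], 0.74), ([136, 340], 0.43)]
top mug [([137, 341], 0.57), ([262, 451], 0.19)]
scene 416.2229138695501 321.8565907822859 195.61451181048176 [1063.63704152 -505.2909486   849.2078348 ] [ 0.87929486  0.33251438 -0.12792798 -0.31608411]
scene carton_long [([109, 359], 0.77), ([155, 307], 0.42)]
scene carton_medium [([155, 304], 0.66)]
scene carton_short [([204, 246], 0.93)]
scene tub_wide [([256, 171], 0.63)]
scene tub_narrow [([207, 318], 0.65)]
scene tray_long [([154, 397], 0.69), ([276, 257], 0.27)]
scene tray_square [([278, 259], 0.63)]
scene stamp [([224, 396], 0.84), ([156, 399], 0.4)]
scene mug [([258, 364], 0.55)]
```

View pics/top0.png

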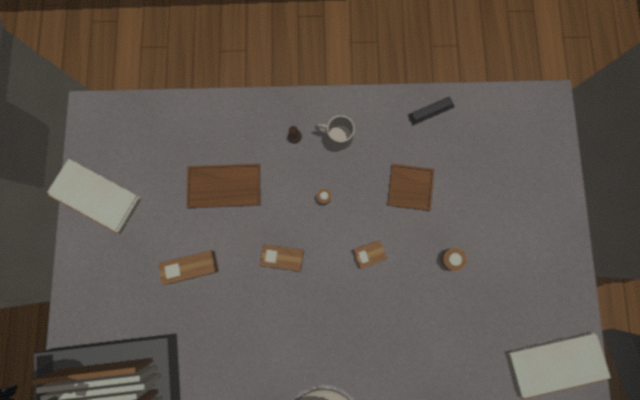

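View pics/scene0.png

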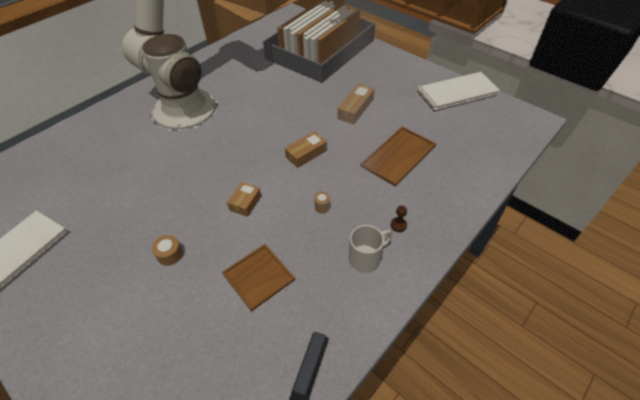

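The top view shows long carton (268,187), medium (258,282), short (254,370), wide tub (259,454), narrow tub (197,324), long tray (187,224), square tray (188,411), stamp (134,294) and mug (130,340). The scene view agrees with this, and the arm is off to the upper left.

```bash
cat > h.py <<'E'
import numpy as np, cv2
from scipy.spatial.transform import Rotation as Ro
from bench import read_state, imaging, nets
class Cam:
    def __init__(s,name):
        im=imaging.get_image(name); s.name=name; s.im=im['pixels'][:,:,::-1].copy()
        s.K=np.array([[im['fx'],0,im['cx']],[0,im['fy'],im['cy']],[0,0,1]]); s.t=np.array(im['xyz'])
        r=np.array(im['rotation']); s.R=r if r.shape==(3,3) else Ro.from_quat(r).as_matrix()
    def ray(s,rc): return s.R@np.linalg.solve(s.K,[rc[1],rc[0],1.])
    def at(s,rc,z):
        d=s.ray(rc); return s.t+d*(z-s.t[2])/d[2]
    def proj(s,p):
        c=s.K@(s.R.T@(np.asarray(p,float)-s.t)); return np.array([c[1],c[0]])/c[2]
def tri(obs):
    A=np.zeros((3,3));b=np.zeros(3)
    for c,rc in obs:
        d=c.ray(rc);d/=np.linalg.norm(d);P=np.eye(3)-np.outer(d,d);A+=P;b+=P@c.t
    p=np.linalg.solve(A,b)
    return p,[float(np.linalg.norm(c.proj(p)-rc)) for c,rc in obs]
def tool():
    s=read_state();return np.array(s['position']),Ro.from_quat(s['ee_rot']).as_matrix()
def delta(target,ydir=None):
    """tool-frame shift to world target; yaw to align tool y with world angle ydir (mod pi)"""
    p,R=tool();d=R.T@(np.asarray(target)-p)
    yaw=None
    if ydir is not None:
        v=R.T@np.array([np.cos(ydir),np.sin(ydir),0]);a=np.arctan2(v[1],v[0])-np.pi/2
        yaw=(a+np.pi/2)%np.pi-np.pi/2
    return np.round(d,1),yaw
E
python3 - <<'E'
from h import *
T=Cam('top');S=Cam('scene')
for n in['carton_long','carton_medium','carton_short','tub_wide','tub_narrow','tray_long','tray_square','stamp','mug']:
    a=nets.pinpoint('top',n);b=nets.pinpoint('scene',n)
    if a and b:
        p,e=tri([(T,a[0]['location']),(S,b[0]['location'])]);print(n,p.round(),np.round(e,1))
W=Cam('wrist');p,R=tool();print('cam in tool',R.T@(W.t-p),(R.T@W.R).round(3),W.K[0,0])
print(delta([380,300,300],0))
E
```

```text
carton_long [422. 365.  -9.] [0.4 0.3]
carton_medium [439. 112. -10.] [1.2 1.2]
carton_short [ 441. -130.  -18.] [0.4 0.5]
tub_wide [ 430. -359.   -9.] [1.3 1.5]
tub_narrow [607. -19.   3.] [0.3 0.4]
tray_long [647. 286. -24.] [0.7 0.7]
tray_square [ 636. -261.    1.] [1.  1.2]
stamp [791.  67.   7.] [0.9 1. ]
mug [789. -58.   1.] [1.5 1.8]
cam in tool [ 7.22792726e+01 -6.47806830e-02 -1.17257161e+02] [[-0.    -0.959 -0.283]
 [ 1.    -0.     0.001]
 [-0.001 -0.283  0.959]] 360.7316006050936
(array([287.1, 235.1, -43.7]), np.float64(1.303072041972627))
```

Call:
apply_moves --rows '[{"hand": 1, "delta_pos": [424, 166, -45], "yaw": 1.303}, {"hand": 1, "delta_pos": [424, 166, -45], "yaw": 1.303}, {"hand": 1, "delta_pos": [424, 166, -45], "yaw": 1.303}, {"hand": 1, "delta_pos": [424, 166, -45], "yaw": 1.303}, {"hand": 1, "delta_pos": [424, 166, -45], "yaw": 1.303}, {"hand": 1, "delta_pos": [424, 166, -45], "yaw": 1.303}, {"hand": 1, "delta_pos": [424, 166, -45], "yaw": 1.303}, {"hand": 1, "delta_pos": [424, 166, -45], "yaw": 1.303}, {"hand": 1, "delta_pos": [424, 166, -45], "yaw": 1.303}, {"hand": 1, "delta_pos": [424, 166, -45], "yaw": 1.303}, {"hand": 1, "delta_pos": [424, 166, -45], "yaw": 1.303}, {"hand": 1, "delta_pos": [424, 166, -45], "yaw": 1.303}]'

```text
clock: 3.05
position: [535.1, 326.2, 301.8]
ee_rot: [-0.704, 0.71, -0.001, 0.001]
contact_force: [-0.4, 0.8, 0.8]
gripper_width: 85.5
grasp_force: 0.0
```

Run:
```python
from h import *
import pickle
s=read_state();print(s['clock'],s['position'],s['ee_rot'],np.abs(s['joint_vel']).max(),s['joints'])
W=Cam('wrist');pickle.dump(W,open('w1.pkl','wb'));cv2.imwrite('pics/w1.png',W.im);print(W.t)
```

```text
3.05 [535.11812856 326.2466083  301.7813553 ] [-7.04002320e-01  7.10196825e-01 -9.44169478e-04  5.57909696e-04] 0.08289928692368213 [ 0.8061845   0.36121292  0.08539155  0.00199168 -1.29390752 -0.81548832]
[534.9341514  254.66681967 419.07952708]
```

View pics/w1.png

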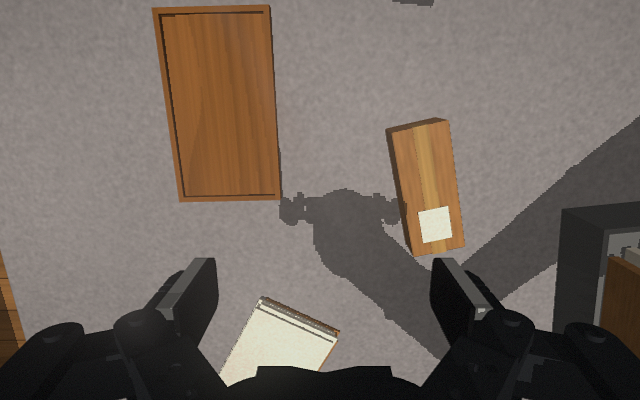

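The first wrist view shows the long tray (105,217) and the long carton (188,427, white label near 225,435), both clear of the fingers. I'll sweep along -y.

Call:
apply_moves --rows '[{"hand": 1, "delta_pos": [130, 0, 0], "yaw": 0}, {"hand": 1, "delta_pos": [130, 0, 0], "yaw": 0}, {"hand": 1, "delta_pos": [130, 0, 0], "yaw": 0}, {"hand": 1, "delta_pos": [130, 0, 0], "yaw": 0}, {"hand": 1, "delta_pos": [130, 0, 0], "yaw": 0}, {"hand": 1, "delta_pos": [130, 0, 0], "yaw": 0}]'

```text
clock: 3.6
position: [530.1, 200.9, 301.6]
ee_rot: [0.707, -0.707, -0.0, -0.0]
contact_force: [-0.2, 0.6, 0.8]
gripper_width: 85.2
grasp_force: 0.0
```

```bash
cat > snap.py <<'E'
from h import *
import pickle,sys
W=Cam('wrist');pickle.dump(W,open(f'w{sys.argv[1]}.pkl','wb'));cv2.imwrite(f'pics/w{sys.argv[1]}.png',W.im);print(tool()[0],W.t)
E
python3 snap.py 2
```

```text
[530.17738601 201.52121709 301.42575583] [530.76455757 129.15052509 418.83330197]
```

Call:
apply_moves --rows '[{"hand": 1, "delta_pos": [130, 0, 0], "yaw": 0}, {"hand": 1, "delta_pos": [130, 0, 0], "yaw": 0}, {"hand": 1, "delta_pos": [130, 0, 0], "yaw": 0}, {"hand": 1, "delta_pos": [130, 0, 0], "yaw": 0}, {"hand": 1, "delta_pos": [130, 0, 0], "yaw": 0}, {"hand": 1, "delta_pos": [130, 0, 0], "yaw": 0}]'

```text
clock: 4.15
position: [530.7, 71.6, 301.2]
ee_rot: [0.707, -0.707, -0.0, -0.0]
contact_force: [-1.2, 1.0, -0.7]
gripper_width: 85.3
grasp_force: 0.0
```

```bash
python3 snap.py 3
```

```text
[530.65497206  72.00703809 301.12626423] [ 5.31424585e+02 -1.09210385e-01  4.18399231e+02]
```

Call:
apply_moves --rows '[{"hand": 1, "delta_pos": [130, 0, 0], "yaw": 0}, {"hand": 1, "delta_pos": [130, 0, 0], "yaw": 0}, {"hand": 1, "delta_pos": [130, 0, 0], "yaw": 0}, {"hand": 1, "delta_pos": [130, 0, 0], "yaw": 0}, {"hand": 1, "delta_pos": [130, 0, 0], "yaw": 0}, {"hand": 1, "delta_pos": [130, 0, 0], "yaw": 0}]'

```text
clock: 4.7
position: [530.8, -58.4, 301.0]
ee_rot: [0.707, -0.707, -0.0, -0.0]
contact_force: [-0.2, 0.2, -0.6]
gripper_width: 84.9
grasp_force: 0.0
```

```bash
python3 snap.py 4
```

```text
[530.77320471 -57.94489426 301.09243599] [ 531.60162603 -130.06075457  418.28458004]
```

Call:
apply_moves --rows '[{"hand": 1, "delta_pos": [130, 0, 0], "yaw": 0}, {"hand": 1, "delta_pos": [130, 0, 0], "yaw": 0}, {"hand": 1, "delta_pos": [130, 0, 0], "yaw": 0}, {"hand": 1, "delta_pos": [130, 0, 0], "yaw": 0}, {"hand": 1, "delta_pos": [130, 0, 0], "yaw": 0}, {"hand": 1, "delta_pos": [130, 0, 0], "yaw": 0}]'

```text
clock: 5.25
position: [530.8, -188.3, 301.0]
ee_rot: [0.708, -0.707, -0.0, -0.0]
contact_force: [-0.4, 1.4, -0.4]
gripper_width: 85.6
grasp_force: 0.0
```

```bash
python3 snap.py 5
```

```text
[ 530.76153395 -187.86412557  301.17254113] [ 531.6073518  -259.96944811  418.25808859]
```

Call:
apply_moves --rows '[{"hand": 1, "delta_pos": [130, 0, 0], "yaw": 0}, {"hand": 1, "delta_pos": [130, 0, 0], "yaw": 0}, {"hand": 1, "delta_pos": [130, 0, 0], "yaw": 0}, {"hand": 1, "delta_pos": [130, 0, 0], "yaw": 0}, {"hand": 1, "delta_pos": [130, 0, 0], "yaw": 0}, {"hand": 1, "delta_pos": [130, 0, 0], "yaw": 0}]'

```text
clock: 5.8
position: [530.8, -318.1, 301.1]
ee_rot: [0.708, -0.707, -0.0, -0.0]
contact_force: [-0.0, 0.1, 1.1]
gripper_width: 85.3
grasp_force: 0.0
```

```bash
python3 snap.py 6
python3 - <<'E'
import cv2,numpy as np
cv2.imwrite('pics/m.png',np.vstack([np.hstack([cv2.resize(cv2.imread(f'pics/w{i}.png'),(400,250)) for i in r]) for r in((3,4),(5,6))]))
E
```

```text
[ 530.8146484  -317.66181834  301.39641262] [ 531.63021579 -389.80548678  418.3202552 ]
```

View pics/m.png

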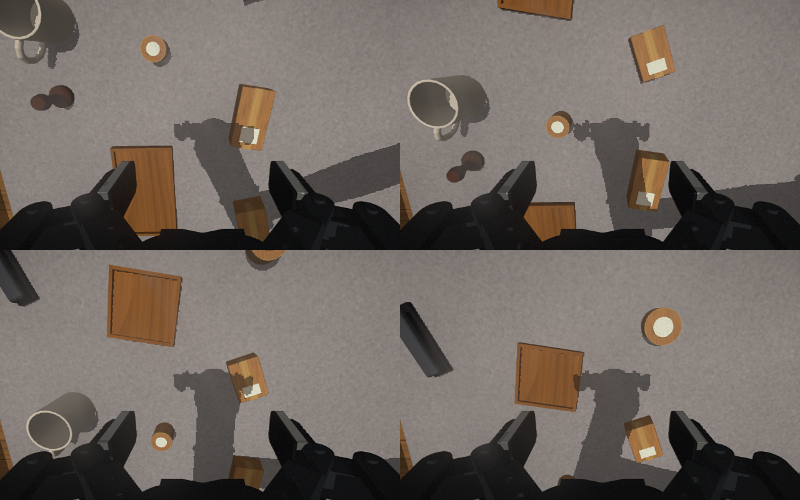

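```bash
cat > fit.py <<'E'
from h import *
import pickle
from scipy.optimize import minimize
DIM=dict(carton_long=(60,145,44),carton_medium=(58,110,40),carton_short=(56,76,36),tub_wide=(60,42),tub_narrow=(40,42),tray_long=(120,208,12),tray_square=(120,120,12))
F=4
def pts(n,q):
    d=DIM[n]
    if len(d)==3: b=np.array([[sx*d[0]/2,sy*d[1]/2] for sx in(-1,1) for sy in(-1,1)])
    else:
        a=np.linspace(0,2*np.pi,48,endpoint=False);b=d[0]/2*np.c_[np.cos(a),np.sin(a)]
    yaw=q[3] if len(q)>3 else 0
    c,s=np.cos(yaw),np.sin(yaw);b=b@np.array([[c,s],[-s,c]])
    return np.vstack([np.c_[b+q[:2],np.full(len(b),q[2]+z)] for z in(0,d[-1])])
def hullimg(c,P,off,shape):
    uv=np.array([c.proj(p)[::-1] for p in P])-off
    m=np.zeros((shape[0]*F,shape[1]*F),np.uint8)
    h=cv2.convexHull((((uv+.5)*F-.5)*256).round().astype(np.int32)[:,None])
    cv2.fillConvexPoly(m,h,1,shift=8);return m
def mask(c):
    h=cv2.cvtColor(c.im,cv2.COLOR_BGR2HSV)
    return ((h[...,1]>75)&(h[...,0]<28)&(h[...,2]>35)).astype(np.uint8)
def fit(n,views,q0):
    data=[]
    for c in views:
        m=cv2.morphologyEx(mask(c),cv2.MORPH_OPEN,np.ones((3,3)))
        rc=c.proj(pts(n,q0).mean(0)).round().astype(int)
        cs,_=cv2.findContours(m,cv2.RETR_EXTERNAL,cv2.CHAIN_APPROX_NONE)
        k=max(cs,key=lambda k:cv2.pointPolygonTest(k,(float(rc[1]),float(rc[0])),True) )
        k=cv2.convexHull(k);x,y,w,h=cv2.boundingRect(k)
        off=np.array([x-15,y-15]);sh=(h+30,w+30)
        M=np.zeros(sh,np.uint8);cv2.fillConvexPoly(M,k-off.astype(np.int32),1)
        data.append((c,off,sh,cv2.resize(M,None,fx=F,fy=F,interpolation=cv2.INTER_NEAREST)))
    def cost(q): return sum(1-(lambda A:(A&M).sum()/(A|M).sum())(hullimg(c,pts(n,q),o,sh)) for c,o,sh,M in data)/len(data)
    q0=np.array(q0,float);best=None
    for _ in range(3):
        S=np.vstack([q0]+[q0+e for e in np.diag([8,8,6,.15][:len(q0)])])
        r=minimize(cost,q0,method='Nelder-Mead',options=dict(initial_simplex=S,xatol=.02,fatol=1e-5));q0=r.x
    return r.x,r.fun
W=lambda i:pickle.load(open(f'w{i}.pkl','rb'))
E
python3 - <<'E'
from fit import *
for n,vs,q in[('carton_long',[1],[422,365,0,.15]),('carton_medium',[2],[439,112,0,-.1]),('carton_medium',[3],[439,112,0,-.1]),('carton_medium',[2,3],[439,112,0,-.1]),('carton_short',[4,5],[441,-130,0,.2]),('carton_short',[4],[441,-130,0,.2]),('tub_wide',[6],[430,-359,0]),('tub_narrow',[3,4],[607,-19,0]),('tub_narrow',[3,4,5],[607,-19,0]),('tray_long',[1],[647,286,0,0]),('tray_long',[1,2],[647,286,0,0]),('tray_square',[5,6],[636,-261,0,.05]),('tray_square',[5],[636,-261,0,.05])]:
    try:
        q,f=fit(n,[W(i) for i in vs],q);print(n,vs,q.round(2),round(f,4))
    except Exception as e:print(n,vs,e)
E
```

```text
carton_long [1] [ 4.2096e+02  3.5999e+02 -2.1700e+00  2.2000e-01] 0.0157
carton_medium [2] [ 4.4302e+02  1.0429e+02 -2.4900e+00 -1.5000e-01] 0.0218
carton_medium [3] [ 4.4320e+02  1.0498e+02 -2.2600e+00 -1.5000e-01] 0.0189
carton_medium [2, 3] [ 4.4337e+02  1.0462e+02 -1.3300e+00 -1.5000e-01] 0.021
carton_short [4, 5] [ 4.4823e+02 -1.3451e+02  1.9000e-01  3.3000e-01] 0.0256
carton_short [4] [ 4.4797e+02 -1.3481e+02 -1.5700e+00  3.3000e-01] 0.0251
tub_wide [6] [ 431.05 -359.1     1.32] 0.023
tub_narrow [3, 4] [609.53 -13.37   2.21] 0.0702
tub_narrow [3, 4, 5] [609.56 -13.26   1.56] 0.0623
tray_long [1] [6.4866e+02 2.7288e+02 1.5000e+00 2.0000e-02] 0.0076
tray_long [1, 2] [6.4871e+02 2.7280e+02 1.1400e+00 2.0000e-02] 0.0207
tray_square [5, 6] [ 6.3433e+02 -2.5951e+02  1.0800e+00 -1.5000e-01] 0.0108
tray_square [5] [ 6.3423e+02 -2.5926e+02  1.4800e+00 -1.5000e-01] 0.0093
```

Fits from several views agree: all parcels and trays stand with their base at z≈0, and their positions are good to about 1 mm. Wide tub first.

Call:
apply_moves --rows '[{"hand": 1, "delta_pos": [20, 50, 40], "yaw": 0}, {"hand": 1, "delta_pos": [41, 100, 60], "yaw": 0}, {"hand": 1, "delta_pos": [41, 100, 60], "yaw": 0}, {"hand": 1, "delta_pos": [41, 100, 100], "yaw": 0}, {"hand": 1, "delta_pos": [41, 100, 140], "yaw": 0}, {"hand": 1, "delta_pos": [41, 100, 180], "yaw": 0}, {"hand": 1, "delta_pos": [41, 100, 205], "yaw": 0}, {"hand": 1, "delta_pos": [41, 100, 230], "yaw": 0}, {"hand": 1, "delta_pos": [41, 100, 250], "yaw": 0}, {"hand": 1, "delta_pos": [41, 100, 265], "yaw": 0}, {"hand": 1, "delta_pos": [41, 100, 272], "yaw": 0}, {"hand": 1, "delta_pos": [41, 100, 272], "yaw": 0}]'

```text
clock: 6.85
position: [430.3, -358.8, 28.3]
ee_rot: [0.708, -0.706, -0.001, 0.0]
contact_force: [-0.6, 0.9, 0.8]
gripper_width: 85.3
grasp_force: 0.0
```

Call:
apply_moves --rows '[{"hand": 0, "delta_pos": [0, 0, 0], "yaw": 0}, {"hand": 0, "delta_pos": [0, 0, 0], "yaw": 0}, {"hand": 0, "delta_pos": [0, 0, 0], "yaw": 0}, {"hand": 0, "delta_pos": [0, 0, 0], "yaw": 0}, {"hand": 0, "delta_pos": [0, 0, 0], "yaw": 0}, {"hand": 0, "delta_pos": [0, 0, 0], "yaw": 0}]'

```text
clock: 7.35
position: [431.5, -360.8, 31.2]
ee_rot: [0.707, -0.707, 0.002, -0.001]
contact_force: [1.4, 3.1, 5.9]
gripper_width: 58.7
grasp_force: 65.3
```

The fingertips swing forward onto the counter (TCP pushed up 3 mm), so I'll let go and regrip about 13 mm higher.

Call:
apply_moves --rows '[{"hand": 1, "delta_pos": [0, 0, 0], "yaw": 0}, {"hand": 1, "delta_pos": [0, 0, 0], "yaw": 0}, {"hand": 1, "delta_pos": [0, 0, -5], "yaw": 0}, {"hand": 1, "delta_pos": [0, 0, -13], "yaw": 0}, {"hand": 1, "delta_pos": [0, 0, -13], "yaw": 0}, {"hand": 0, "delta_pos": [0, 0, -13], "yaw": 0}, {"hand": 0, "delta_pos": [0, 0, -13], "yaw": 0}, {"hand": 0, "delta_pos": [0, 0, -13], "yaw": 0}, {"hand": 0, "delta_pos": [0, 0, -13], "yaw": 0}, {"hand": 0, "delta_pos": [0, 0, -13], "yaw": 0}, {"hand": 0, "delta_pos": [0, 0, -13], "yaw": 0}]'

```text
clock: 8.27
position: [430.8, -360.8, 43.0]
ee_rot: [0.707, -0.707, 0.001, -0.0]
contact_force: [0.4, 0.3, 5.2]
gripper_width: 58.0
grasp_force: 65.0
```

Run:
```python
from h import *
s=read_state();print(s['position'],s['contact_force'],s['gripper_width'],tool()[1].round(4))
```

```text
[ 430.77355663 -360.82338836   43.00188459] [0.36199208 0.34464166 5.16526179] 57.99816916590045 [[ 5.e-04 -1.e+00  1.e-03]
 [-1.e+00 -5.e-04 -7.e-04]
 [ 7.e-04 -1.e-03 -1.e+00]]
```

Call:
apply_moves --rows '[{"hand": 0, "delta_pos": [0, 0, -25], "yaw": 0}, {"hand": 0, "delta_pos": [0, 0, -60], "yaw": 0}, {"hand": 0, "delta_pos": [-17, -34, -60], "yaw": 0}, {"hand": 0, "delta_pos": [-34, -68, -60], "yaw": 0}, {"hand": 0, "delta_pos": [-51, -102, -60], "yaw": 0}, {"hand": 0, "delta_pos": [-68, -136, -60], "yaw": 0}, {"hand": 0, "delta_pos": [-84, -170, -60], "yaw": 0}, {"hand": 0, "delta_pos": [-95, -190, -60], "yaw": 0}, {"hand": 0, "delta_pos": [-100, -203.5, -60], "yaw": 0}, {"hand": 0, "delta_pos": [-100, -203.5, -60], "yaw": 0}, {"hand": 0, "delta_pos": [-100, -203.5, -60], "yaw": 0}]'

```text
clock: 9.18
position: [633.2, -259.7, 100.4]
ee_rot: [0.707, -0.707, -0.002, 0.001]
contact_force: [-1.5, 0.1, -2.8]
gripper_width: 57.8
grasp_force: 65.5
```

```bash
python3 snap.py 7;python3 - <<'E'
from bench import read_state
s=read_state();print(s['clock'],s['contact_force'],s['gripper_width'],s['position'])
E
```

```text
[ 632.50040611 -260.26035036  100.69456372] [ 634.35030409 -331.51964742  217.5533779 ]
9.2333 [ 0.23656358 -0.06963297 -2.17564127] 58.17082901968171 [ 632.50040611 -260.26035036  100.69456372]
```

View pics/w7.png

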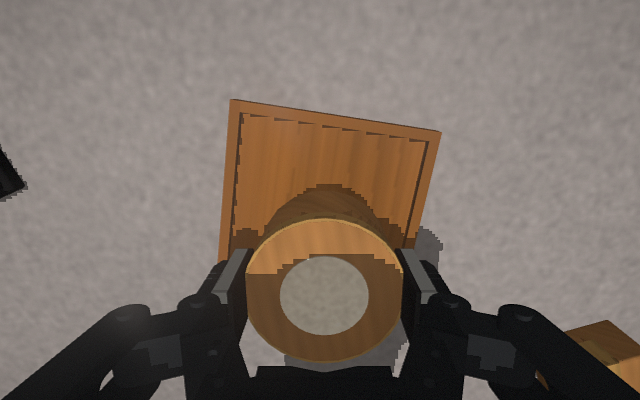

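The wide tub is held level between the fingers (lid label at (296,324)), above the square tray.

Run:
```python
from fit import *
w=W(7);h=cv2.cvtColor(w.im,cv2.COLOR_BGR2HSV)
m=((h[...,1]<60)&(h[...,2]>110)).astype(np.uint8);m[:240]=0
n,l,s,c=cv2.connectedComponentsWithStats(m);k=l[296,324];print(s[k],c[k]);p=w.at(c[k][::-1],99.7);print(p,p-tool()[0]);print(tool()[0])
for q in ([5,6],[5],[6]): print(fit('tray_square',[W(i) for i in q],[634,-259,1,-.15])[0].round(3))
```

```text
[ 280  256   88   79 5461] [323.77128731 295.21552829]
[ 633.71078601 -259.1488316    99.7       ] [ 1.2103799   1.11151876 -0.99456372]
[ 632.50040611 -260.26035036  100.69456372]
[ 6.34324e+02 -2.59502e+02  9.63000e-01 -1.51000e-01]
[ 6.34158e+02 -2.59262e+02  1.60500e+00 -1.50000e-01]
[ 6.34100e+02 -2.59961e+02  1.66700e+00 -1.50000e-01]
```

Call:
apply_moves --rows '[{"hand": 0, "delta_pos": [0, -0.5, 15], "yaw": 0}, {"hand": 0, "delta_pos": [0, -0.5, 30], "yaw": 0}, {"hand": 0, "delta_pos": [0, -0.5, 40], "yaw": 0}, {"hand": 0, "delta_pos": [0, -0.5, 46], "yaw": 0}, {"hand": 0, "delta_pos": [0, -0.5, 48], "yaw": 0}, {"hand": 0, "delta_pos": [0, -0.5, 49], "yaw": 0}, {"hand": 0, "delta_pos": [0, -0.5, 50], "yaw": 0}, {"hand": 0, "delta_pos": [0, -0.5, 50.5], "yaw": 0}, {"hand": 0, "delta_pos": [0, -0.5, 51], "yaw": 0}, {"hand": 0, "delta_pos": [0, -0.5, 51], "yaw": 0}]'

```text
clock: 10.07
position: [634.5, -260.6, 51.8]
ee_rot: [0.707, -0.707, 0.0, -0.0]
contact_force: [-0.1, 0.7, -2.3]
gripper_width: 58.3
grasp_force: 65.5
```

Call:
apply_moves --rows '[{"hand": 0, "delta_pos": [0, 0, 0.7], "yaw": 0}, {"hand": 0, "delta_pos": [0, 0, 1.4], "yaw": 0}, {"hand": 0, "delta_pos": [0, 0, 2], "yaw": 0}, {"hand": 0, "delta_pos": [0, 0, 2], "yaw": 0}, {"hand": 0, "delta_pos": [0, 0, 2], "yaw": 0}]'

```text
clock: 10.48
position: [634.3, -260.6, 49.2]
ee_rot: [0.707, -0.707, -0.0, 0.0]
contact_force: [-0.0, 0.4, -1.7]
gripper_width: 58.4
grasp_force: 65.5
```

Call:
apply_moves --rows '[{"hand": 0, "delta_pos": [0, 0, 0.5], "yaw": 0}, {"hand": 0, "delta_pos": [0, 0, 1], "yaw": 0}, {"hand": 0, "delta_pos": [0, 0, 1], "yaw": 0}]'

```text
clock: 10.73
position: [634.4, -260.6, 49.1]
ee_rot: [0.707, -0.707, 0.0, -0.0]
contact_force: [-2.0, 1.9, 2.1]
gripper_width: 57.9
grasp_force: 66.0
```

Call:
apply_moves --rows '[{"hand": 1, "delta_pos": [0, 0, 0], "yaw": 0}, {"hand": 1, "delta_pos": [0, 0, 0], "yaw": 0}, {"hand": 1, "delta_pos": [0, 0, 0], "yaw": 0}, {"hand": 1, "delta_pos": [0, 0, -10], "yaw": 0}, {"hand": 1, "delta_pos": [0, 0, -35], "yaw": 0}, {"hand": 1, "delta_pos": [0, 0, -75], "yaw": 0}, {"hand": 1, "delta_pos": [-38, 4, -80], "yaw": 0}, {"hand": 1, "delta_pos": [-76, 8, -80], "yaw": 0}, {"hand": 1, "delta_pos": [-114, 12, -80], "yaw": 0}, {"hand": 1, "delta_pos": [-130, 14, -80], "yaw": 0}, {"hand": 1, "delta_pos": [-130, 14, -80], "yaw": 0}]'

```text
clock: 11.65
position: [620.4, -127.1, 129.7]
ee_rot: [0.709, -0.705, 0.0, -0.001]
contact_force: [0.1, -0.5, 0.6]
gripper_width: 85.4
grasp_force: 0.0
```

```bash
python3 snap.py 8
python3 - <<'E'
from fit import *
T=Cam('top')
h=cv2.cvtColor(T.im,cv2.COLOR_BGR2HSV)
c=T.im[150:230,360:460];cv2.imwrite('pics/t8.png',np.hstack([cv2.resize(c,None,fx=4,fy=4),cv2.resize(W(8).im,(512,320))[:, :400]]))
w=W(8)
try:print(fit('tub_narrow',[w],[609.5,-13.3,0]))
except Exception as e:print(e)
print(w.proj([609.5,-13.3,0]))
E
```

```text
[ 620.71977861 -128.78865752  129.60710469] [ 621.26746982 -198.8385379   246.98745192]
(array([ 6.09614804e+02, -1.23081849e+01, -3.64691773e-01]), np.float64(0.2732014922909307))
[332.90332386 337.33512796]
```

View pics/t8.png

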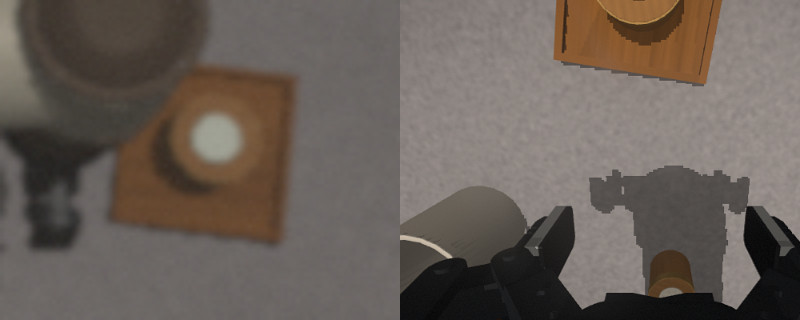

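The wide tub stands upright and centred in the square tray, and the narrow tub is ahead at (300,670) in the composite. Going to grip it.

Call:
apply_moves --rows '[{"hand": 1, "delta_pos": [-40, 4, 0], "yaw": 0}, {"hand": 1, "delta_pos": [-80, 8, 0], "yaw": 0}, {"hand": 1, "delta_pos": [-110, 11, 0], "yaw": 0}, {"hand": 1, "delta_pos": [-116.5, 11, 10], "yaw": 0}, {"hand": 1, "delta_pos": [-116.5, 11, 35], "yaw": 0}, {"hand": 1, "delta_pos": [-116.5, 11, 60], "yaw": 0}, {"hand": 1, "delta_pos": [-116.5, 11, 78], "yaw": 0}, {"hand": 1, "delta_pos": [-116.5, 11, 84.5], "yaw": 0}, {"hand": 1, "delta_pos": [-116.5, 11, 84.5], "yaw": 0}, {"hand": 1, "delta_pos": [-116.5, 11, 84.5], "yaw": 0}]'

```text
clock: 12.58
position: [610.0, -15.1, 44.1]
ee_rot: [-0.707, 0.707, -0.0, 0.0]
contact_force: [-0.5, -0.5, -0.1]
gripper_width: 85.5
grasp_force: 0.0
```

Call:
apply_moves --rows '[{"hand": -0.5, "delta_pos": [0, 0, 0], "yaw": 0}, {"hand": -0.5, "delta_pos": [0, 0, 0], "yaw": 0}, {"hand": -0.5, "delta_pos": [0, 0, 0], "yaw": 0}, {"hand": -0.5, "delta_pos": [0, 0, 0], "yaw": 0}, {"hand": -0.5, "delta_pos": [0, 0, 0], "yaw": 0}, {"hand": -0.5, "delta_pos": [0, 0, 0], "yaw": 0}, {"hand": -0.5, "delta_pos": [0, 0, 0], "yaw": 0}]'

```text
clock: 13.17
position: [610.2, -13.9, 45.1]
ee_rot: [0.707, -0.707, 0.001, -0.001]
contact_force: [-1.0, -0.3, 5.3]
gripper_width: 38.3
grasp_force: 60.7
```

Call:
apply_moves --rows '[{"hand": -0.5, "delta_pos": [0, 0, -30], "yaw": 0}, {"hand": -0.5, "delta_pos": [0, 0, -70], "yaw": 0}, {"hand": -0.5, "delta_pos": [35, -4, -100], "yaw": 0}, {"hand": -0.5, "delta_pos": [75, -8, -100], "yaw": 0}, {"hand": -0.5, "delta_pos": [115, -16, -100], "yaw": 0}, {"hand": -0.5, "delta_pos": [145, -22, -100], "yaw": 0}, {"hand": -0.5, "delta_pos": [160, -24, -100], "yaw": 0}, {"hand": -0.5, "delta_pos": [160, -24, -100], "yaw": 0}, {"hand": -0.5, "delta_pos": [160, -24, -100], "yaw": 0}]'

```text
clock: 13.92
position: [632.6, -174.6, 142.8]
ee_rot: [-0.706, 0.708, 0.001, -0.0]
contact_force: [-0.5, 0.2, -1.3]
gripper_width: 38.3
grasp_force: 60.6
```

```bash
python3 snap.py 9
cat > lab.py <<'E'
from fit import *
def labels(w,z,amin=300):
    h=cv2.cvtColor(w.im,cv2.COLOR_BGR2HSV)
    m=((h[...,1]<70)&(h[...,2]>140)).astype(np.uint8)
    n,l,s,c=cv2.connectedComponentsWithStats(m)
    for k in range(1,n):
        if s[k,4]>amin: print('lab',s[k].tolist(),c[k].round(1),[w.at(c[k][::-1],zz).round(1) for zz in z])
E
python3 - <<'E'
from lab import *
w=W(9);labels(w,[48,tool()[0][2]-45.1+42]);p=tool()[0];print(p)
s=read_state();print(s['contact_force'])
E
```

```text
[ 632.68798523 -173.63284543  142.98630145] [ 633.36974652 -246.29481281  259.98124848]
lab [0, 0, 640, 368, 122705] [294.7 167.6] [array([ 650.1, -202.7,   48. ]), array([ 642.8, -221.6,  139.9])]
lab [290, 35, 60, 64, 2970] [319.9  66.2] [array([ 634.7, -259.8,   48. ]), array([ 634.1, -253.9,  139.9])]
lab [573, 268, 49, 36, 1127] [597.3 285.5] [array([ 451.9, -122.8,   48. ]), array([ 530.6, -176.3,  139.9])]
lab [264, 313, 38, 55, 1205] [282.7 345. ] [array([661.6, -77.1,  48. ]), array([ 649.3, -150.5,  139.9])]
lab [7, 356, 67, 44, 473] [ 32.2 371.1] [array([840.3, -56. ,  48. ]), array([ 750.6, -138.5,  139.9])]
lab [443, 371, 27, 29, 365] [452.5 388.7] [array([539.5, -39. ,  48. ]), array([ 580.2, -128.8,  139.9])]
[ 632.68798523 -173.63284543  142.98630145]
[-0.28099806  0.41697164 -0.97250181]
```

View pics/w9.png

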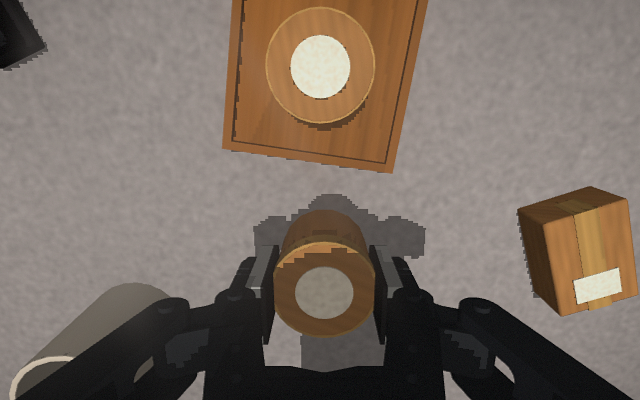

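Wide tub label at (66,320) in the tray; narrow tub held upright with its label at about (293,324).

Run:
```python
from lab import *
w=W(9);g=cv2.cvtColor(w.im,cv2.COLOR_BGR2HSV)
m=((g[...,1]<45)&(g[...,2]>110)).astype(np.uint8);m[:262]=0;m[:,:288]=0;m[324:]=0;m[:,360:]=0
m=cv2.morphologyEx(m,cv2.MORPH_OPEN,np.ones((3,3)))
n,l,s,c=cv2.connectedComponentsWithStats(m);k=l[293,324];print(s[k],c[k]);p=w.at(c[k][::-1],139.9);print(p,p-tool()[0])
a=p[:2];b=np.array([634.6,-259.7]);R=tool()[1];print('tool shift',R.T@np.r_[b-a,0])
```

```text
[ 296  267   57   52 2300] [323.97217391 292.37304348]
[ 633.00933382 -173.84675867  139.9       ] [ 0.32134859 -0.21391324 -3.08630145]
tool shift [ 8.58524944e+01 -1.62950888e+00 -5.62694916e-02]
```

Call:
apply_moves --rows '[{"hand": -0.5, "delta_pos": [35, -1, 0], "yaw": 0}, {"hand": -0.5, "delta_pos": [65, -1.5, 0], "yaw": 0}, {"hand": -0.5, "delta_pos": [86, -1.5, 0], "yaw": 0}, {"hand": -0.5, "delta_pos": [86, -1.5, 15], "yaw": 0}, {"hand": -0.5, "delta_pos": [86, -1.5, 32], "yaw": 0}, {"hand": -0.5, "delta_pos": [86, -1.5, 42], "yaw": 0}, {"hand": -0.5, "delta_pos": [86, -1.5, 46], "yaw": 0}, {"hand": -0.5, "delta_pos": [86, -1.5, 47], "yaw": 0}, {"hand": -0.5, "delta_pos": [86, -1.5, 48], "yaw": 0}, {"hand": -0.5, "delta_pos": [86, -1.5, 48], "yaw": 0}, {"hand": -0.5, "delta_pos": [86, -1.5, 48], "yaw": 0}]'

```text
clock: 14.88
position: [635.5, -259.8, 96.9]
ee_rot: [0.707, -0.707, 0.001, -0.0]
contact_force: [0.5, 0.6, -0.4]
gripper_width: 37.9
grasp_force: 60.6
```

Call:
apply_moves --rows '[{"hand": -0.5, "delta_pos": [0, 0.5, 1], "yaw": 0}, {"hand": -0.5, "delta_pos": [0, 0.5, 2], "yaw": 0}, {"hand": -0.5, "delta_pos": [0, 0.5, 2.7], "yaw": 0}, {"hand": -0.5, "delta_pos": [0, 0.5, 2.7], "yaw": 0}, {"hand": -0.5, "delta_pos": [0, 0.5, 2.7], "yaw": 0}]'

```text
clock: 15.3
position: [634.3, -260.2, 93.3]
ee_rot: [0.707, -0.707, 0.0, -0.0]
contact_force: [-0.4, 1.0, -0.3]
gripper_width: 37.7
grasp_force: 60.9
```

Call:
apply_moves --rows '[{"hand": -0.5, "delta_pos": [0, 0, 0.4], "yaw": 0}, {"hand": -0.5, "delta_pos": [0, 0, 0.7], "yaw": 0}, {"hand": -0.5, "delta_pos": [0, 0, 0.7], "yaw": 0}, {"hand": -0.5, "delta_pos": [0, 0, 0.7], "yaw": 0}]'

```text
clock: 15.63
position: [634.4, -260.2, 93.2]
ee_rot: [0.707, -0.707, 0.0, -0.0]
contact_force: [-1.7, 1.3, 4.7]
gripper_width: 38.3
grasp_force: 60.9
```

Call:
apply_moves --rows '[{"hand": 1, "delta_pos": [0, 0, 0], "yaw": 0}, {"hand": 1, "delta_pos": [0, 0, 0], "yaw": 0}, {"hand": 1, "delta_pos": [0, 0, 0], "yaw": 0}, {"hand": 1, "delta_pos": [0, 0, 0], "yaw": 0}, {"hand": 1, "delta_pos": [0, 0, -10], "yaw": 0}, {"hand": 1, "delta_pos": [0, 0, -40], "yaw": 0}, {"hand": 1, "delta_pos": [0, 0, -80], "yaw": 0}, {"hand": 1, "delta_pos": [0, 0, -120], "yaw": 0}, {"hand": 1, "delta_pos": [-20, 0, -155], "yaw": 0}, {"hand": 1, "delta_pos": [-60, 0, -165], "yaw": 0}, {"hand": 1, "delta_pos": [-100, 0, -165], "yaw": 0}, {"hand": 1, "delta_pos": [-110, 0, -165], "yaw": 0}]'

```text
clock: 16.63
position: [634.7, -145.9, 260.2]
ee_rot: [0.708, -0.706, 0.001, -0.002]
contact_force: [-0.1, 0.4, -0.9]
gripper_width: 85.4
grasp_force: 0.0
```

```bash
python3 snap.py 10
python3 - <<'E'
from lab import *
labels(W(10),[90])
T=Cam('top');cv2.imwrite('pics/t10.png',np.hstack([cv2.resize(T.im[150:230,360:460],None,fx=4,fy=4),cv2.resize(W(10).im,(512,320))[:, :400]]))
E
```

```text
[ 634.54746613 -145.8454906   259.22659379] [ 635.15836048 -217.72118329  377.34846331]
lab [311, 16, 30, 33, 773] [325.6  32. ] [array([ 634.7, -259.4,   90. ])]
lab [26, 24, 566, 319, 61397] [309.  178.3] [array([ 647.8, -149.5,   90. ])]
lab [243, 27, 19, 35, 319] [253.1  45.7] [array([ 688.3, -250. ,   90. ])]
lab [503, 186, 35, 28, 606] [520.5 199.5] [array([ 472.2, -132.1,   90. ])]
lab [222, 245, 32, 51, 424] [238.5 270.7] [array([710.8, -65.4,  90. ])]
lab [262, 296, 49, 22, 318] [290.  307.7] [array([666.1, -28.2,  90. ])]
lab [281, 311, 37, 59, 645] [304.1 338.1] [array([653.6,   4.3,  90. ])]
```

View pics/t10.png

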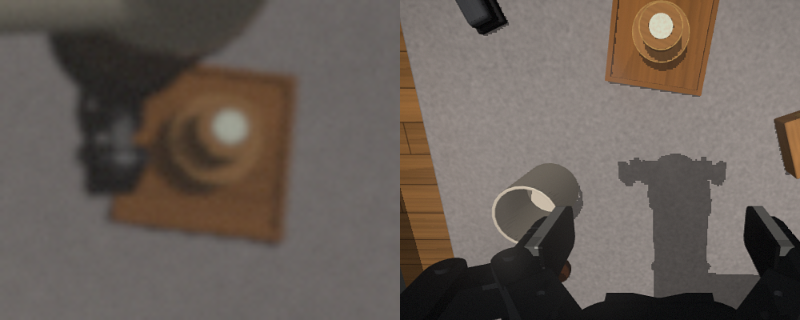

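The narrow tub stands centred on the wide one (label at (634.7, -259.4) against (634.7, -259.8)). On to the long carton.

Call:
apply_moves --rows '[{"hand": 1, "delta_pos": [-576, 154, 0], "yaw": 0}, {"hand": 1, "delta_pos": [-576, 154, 0], "yaw": 0}, {"hand": 1, "delta_pos": [-576, 154, 0], "yaw": 0}, {"hand": 1, "delta_pos": [-576, 154, 0], "yaw": 0}, {"hand": 1, "delta_pos": [-576, 154, 0], "yaw": 0}, {"hand": 1, "delta_pos": [-576, 154, 0], "yaw": 0}, {"hand": 1, "delta_pos": [-576, 154, 0], "yaw": 0}, {"hand": 1, "delta_pos": [-576, 154, 0], "yaw": 0}, {"hand": 1, "delta_pos": [-576, 154, 0], "yaw": 0}, {"hand": 1, "delta_pos": [-576, 154, 0], "yaw": 0}, {"hand": 1, "delta_pos": [-576, 154, 0], "yaw": 0}, {"hand": 1, "delta_pos": [-576, 154, 0], "yaw": 0}]'

```text
clock: 17.73
position: [505.1, 333.8, 257.5]
ee_rot: [-0.707, 0.707, -0.0, -0.0]
contact_force: [0.5, -0.2, 0.5]
gripper_width: 85.3
grasp_force: 0.0
```

```bash
python3 -c "
from h import *
print(delta([480,430,300],0))"
```

```text
(array([-96.1,  25.2, -42.5]), np.float64(-0.0010491995930204112))
```

Call:
apply_moves --rows '[{"hand": 1, "delta_pos": [-40, 10, -20], "yaw": 0}, {"hand": 1, "delta_pos": [-75, 20, -42], "yaw": 0}, {"hand": 1, "delta_pos": [-96, 25, -42], "yaw": 0}, {"hand": 1, "delta_pos": [-96, 25, -42], "yaw": 0}, {"hand": 1, "delta_pos": [-96, 25, -42], "yaw": 0}, {"hand": 1, "delta_pos": [-96, 25, -42], "yaw": 0}]'

```text
clock: 18.23
position: [480.6, 427.9, 298.5]
ee_rot: [-0.707, 0.707, -0.0, -0.001]
contact_force: [-0.8, 0.3, 0.5]
gripper_width: 85.6
grasp_force: 0.0
```

```bash
python3 snap.py 11
python3 - <<'E'
from fit import *
for v in([11],[1,11]):
    q,f=fit('carton_long',[W(i) for i in v],[421,360,0,.22]);print(v,q.round(3),f)
print(delta([q[0],q[1],47],q[3]))
for v in([1],[1,2],[1,11]):print(v,fit('tray_long',[W(i) for i in v],[648,273,0,.02]))
E
```

```text
[480.75704769 427.46151763 298.67438197] [481.38238189 356.39306776 415.92922892]
[11] [ 4.21392e+02  3.59257e+02 -7.78000e-01  2.18000e-01] 0.015976000668075585
[1, 11] [ 4.21344e+02  3.59529e+02 -8.42000e-01  2.17000e-01] 0.01691563368886778
(array([ 67.6,  59.1, 251.8]), np.float64(-0.21900876521132462))
[1] (array([6.48664703e+02, 2.72874618e+02, 1.46138596e+00, 1.58566428e-02]), np.float64(0.007583986783891716))
[1, 2] (array([6.48788640e+02, 2.72859422e+02, 9.64227518e-01, 1.55113834e-02]), np.float64(0.020724989061982224))
[1, 11] (array([6.48559439e+02, 2.73060465e+02, 1.57866757e+00, 1.69454099e-02]), np.float64(0.0677942225447965))
```

Call:
apply_moves --rows '[{"hand": 1, "delta_pos": [25, 20, 20], "yaw": -0.11}, {"hand": 1, "delta_pos": [50, 42, 40], "yaw": -0.218}, {"hand": 1, "delta_pos": [67.5, 59, 65], "yaw": -0.218}, {"hand": 1, "delta_pos": [67.5, 59, 100], "yaw": -0.218}, {"hand": 1, "delta_pos": [67.5, 59, 140], "yaw": -0.218}, {"hand": 1, "delta_pos": [67.5, 59, 178], "yaw": -0.218}, {"hand": 1, "delta_pos": [67.5, 59, 205], "yaw": -0.218}, {"hand": 1, "delta_pos": [67.5, 59, 230], "yaw": -0.218}, {"hand": 1, "delta_pos": [67.5, 59, 248], "yaw": -0.218}, {"hand": 1, "delta_pos": [67.5, 59, 256.5], "yaw": -0.218}, {"hand": 1, "delta_pos": [67.5, 59, 256.5], "yaw": -0.218}, {"hand": 1, "delta_pos": [67.5, 59, 256.5], "yaw": -0.218}]'

```text
clock: 19.28
position: [421.9, 361.0, 43.3]
ee_rot: [0.78, -0.626, 0.0, -0.0]
contact_force: [0.6, -0.2, -0.4]
gripper_width: 85.6
grasp_force: 0.0
```

Call:
apply_moves --rows '[{"hand": 0, "delta_pos": [0, 0, 0], "yaw": 0}, {"hand": 0, "delta_pos": [0, 0, 0], "yaw": 0}, {"hand": 0, "delta_pos": [0, 0, 0], "yaw": 0}, {"hand": 0, "delta_pos": [0, 0, 0], "yaw": 0}, {"hand": 0, "delta_pos": [0, 0, 0], "yaw": 0}, {"hand": 0, "delta_pos": [0, 0, 0], "yaw": 0}]'

```text
clock: 19.78
position: [421.8, 362.3, 44.8]
ee_rot: [0.78, -0.626, 0.0, -0.002]
contact_force: [-1.1, -0.1, 6.7]
gripper_width: 59.0
grasp_force: 68.0
```

Call:
apply_moves --rows '[{"hand": 0, "delta_pos": [0, 0, -20], "yaw": 0}, {"hand": 0, "delta_pos": [0, 0, -50], "yaw": 0}, {"hand": 0, "delta_pos": [10, -15, -75], "yaw": 0}, {"hand": 0, "delta_pos": [30, -45, -80], "yaw": 0.05}, {"hand": 0, "delta_pos": [50, -75, -80], "yaw": 0.1}, {"hand": 0, "delta_pos": [70, -105, -80], "yaw": 0.15}, {"hand": 0, "delta_pos": [90, -136, -80], "yaw": 0.2}, {"hand": 0, "delta_pos": [110, -166, -80], "yaw": 0.202}, {"hand": 0, "delta_pos": [126, -190, -80], "yaw": 0.202}, {"hand": 0, "delta_pos": [134, -203, -80], "yaw": 0.202}, {"hand": 0, "delta_pos": [134, -203, -80], "yaw": 0.202}, {"hand": 0, "delta_pos": [134, -203, -80], "yaw": 0.202}]'

```text
clock: 20.78
position: [647.9, 273.4, 121.2]
ee_rot: [0.712, -0.702, -0.001, 0.001]
contact_force: [-0.1, 0.2, -3.7]
gripper_width: 58.5
grasp_force: 67.0
```

```bash
python3 snap.py 12; python3 -c "
from bench import read_state
s=read_state();print(s['clock'],s['contact_force'],s['wrist_torque'],s['gripper_width'],s['ee_rot'])"
```

```text
[647.26803027 274.0109552  121.52124816] [649.97400119 201.87921544 238.49208562]
20.8333 [-0.21059091 -0.15381196 -3.42615493] [-0.00675853  0.04474699  0.01920225] 59.00296792260509 [ 0.71240786 -0.70176399 -0.00074834  0.00133867]
```

View pics/w12.png

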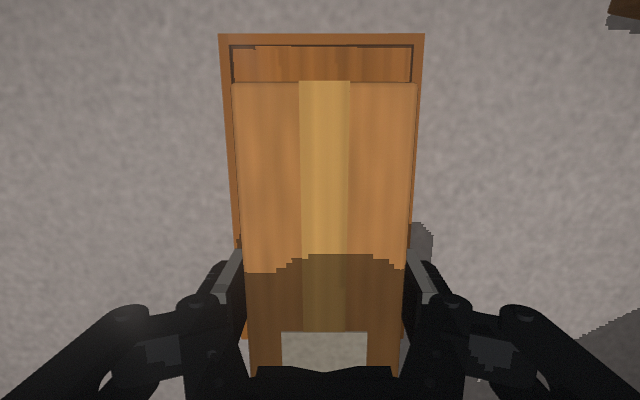

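The long carton is held above the tray. Its top front edge runs (82,231)–(82,417), and the tray's outer rim corners are at (33,218) and (33,425).

Run:
```python
from fit import *
w=W(12);z=121.5-44.8+44
a,b=w.at((82.5,231.5),z),w.at((82.5,416.5),z);print(a,b,'w',np.linalg.norm(a-b))
yaw=np.arctan2((a-b)[1],(a-b)[0]);m=(a+b)/2;print('yaw',yaw,'centre',m+72.5*np.array([-np.sin(yaw),np.cos(yaw),0]))
a,b=w.at((33.5,218),12),w.at((33.5,425),12)
yaw=np.arctan2((a-b)[1],(a-b)[0]);m=(a+b)/2;print('tray',a,b,yaw,m+104*np.array([-np.sin(yaw),np.cos(yaw),0]))
# held carton vs tray in this picture
```

```text
[678.13702262 199.39296411 120.7       ] [620.5630312  198.59985623 120.7       ] w 57.57945386658291
yaw 0.013774582881200592 centre [648.35140123 271.48953223 120.7       ]
tray [710.34563921 170.24345927  12.        ] [590.8198525  168.53243939  12.        ] 0.014314091336932377 [649.09413119 273.37729507  12.        ]
```

Call:
apply_moves --rows '[{"hand": 0, "delta_pos": [-1.2, -0.7, 15], "yaw": 0}, {"hand": 0, "delta_pos": [-1.2, -0.7, 30], "yaw": 0}, {"hand": 0, "delta_pos": [-1.2, -0.7, 45], "yaw": 0}, {"hand": 0, "delta_pos": [-1.2, -0.7, 55], "yaw": 0}, {"hand": 0, "delta_pos": [-1.2, -0.7, 60], "yaw": 0}, {"hand": 0, "delta_pos": [-1.2, -0.7, 63], "yaw": 0}, {"hand": 0, "delta_pos": [-1.2, -0.7, 64], "yaw": 0}, {"hand": 0, "delta_pos": [-1.2, -0.7, 64], "yaw": 0}]'

```text
clock: 21.5
position: [649.2, 276.1, 59.5]
ee_rot: [0.713, -0.701, 0.0, -0.0]
contact_force: [0.2, 0.1, -3.8]
gripper_width: 58.7
grasp_force: 67.0
```

Call:
apply_moves --rows '[{"hand": 0, "delta_pos": [0.3, 0, 1.5], "yaw": 0}, {"hand": 0, "delta_pos": [0.3, 0, 3], "yaw": 0}, {"hand": 0, "delta_pos": [0.3, 0, 4.5], "yaw": 0}, {"hand": 0, "delta_pos": [0.3, 0, 5.5], "yaw": 0}, {"hand": 0, "delta_pos": [0.3, 0, 6], "yaw": 0}, {"hand": 0, "delta_pos": [0.3, 0, 6], "yaw": 0}]'

```text
clock: 22.0
position: [649.0, 275.4, 52.7]
ee_rot: [0.713, -0.701, -0.0, 0.0]
contact_force: [0.2, 0.1, -4.7]
gripper_width: 58.6
grasp_force: 67.0
```

Call:
apply_moves --rows '[{"hand": 0, "delta_pos": [0, 0, 0.5], "yaw": 0}, {"hand": 0, "delta_pos": [0, 0, 1], "yaw": 0}, {"hand": 0, "delta_pos": [0, 0, 1.5], "yaw": 0}, {"hand": 0, "delta_pos": [0, 0, 1.5], "yaw": 0}]'

```text
clock: 22.33
position: [649.0, 275.4, 51.3]
ee_rot: [0.713, -0.701, -0.0, 0.0]
contact_force: [-0.1, -0.4, -4.4]
gripper_width: 59.1
grasp_force: 67.0
```

Call:
apply_moves --rows '[{"hand": 0, "delta_pos": [0, 0, 0.5], "yaw": 0}, {"hand": 0, "delta_pos": [0, 0, 1], "yaw": 0}, {"hand": 0, "delta_pos": [0, 0, 1.2], "yaw": 0}, {"hand": 0, "delta_pos": [0, 0, 1.2], "yaw": 0}]'

```text
clock: 22.67
position: [649.1, 275.5, 50.9]
ee_rot: [0.713, -0.701, 0.0, -0.0]
contact_force: [-2.5, -0.3, 0.1]
gripper_width: 58.7
grasp_force: 67.4
```

Call:
apply_moves --rows '[{"hand": 1, "delta_pos": [0, 0, 0], "yaw": 0}, {"hand": 1, "delta_pos": [0, 0, 0], "yaw": 0}, {"hand": 1, "delta_pos": [0, 0, 0], "yaw": 0}, {"hand": 1, "delta_pos": [0, 0, -8], "yaw": 0}, {"hand": 1, "delta_pos": [0, 0, -30], "yaw": 0}, {"hand": 1, "delta_pos": [0, 0, -70], "yaw": 0}, {"hand": 1, "delta_pos": [0, 0, -110], "yaw": 0}, {"hand": 1, "delta_pos": [-20, 0, -145], "yaw": 0}, {"hand": 1, "delta_pos": [-35, 0, -180], "yaw": 0}, {"hand": 1, "delta_pos": [-50, 0, -215], "yaw": 0}, {"hand": 1, "delta_pos": [-60, 0, -240], "yaw": 0}, {"hand": 1, "delta_pos": [-60, 0, -240], "yaw": 0}]'

```text
clock: 23.67
position: [650.0, 338.2, 299.3]
ee_rot: [0.714, -0.701, 0.002, -0.007]
contact_force: [0.8, 0.6, 1.2]
gripper_width: 85.4
grasp_force: 0.0
```

```bash
python3 snap.py 13
cat > top.py <<'E'
from fit import *
def silh(n,w,q0):
    """fit on edges: maximise gradient along projected top-face outline (n on wood)"""
    g=cv2.GaussianBlur(cv2.cvtColor(w.im,cv2.COLOR_BGR2GRAY).astype(np.float32),(0,0),1.2)
    G=np.hypot(cv2.Sobel(g,cv2.CV_32F,1,0),cv2.Sobel(g,cv2.CV_32F,0,1))
    G=np.minimum(G,60)
    def cost(q):
        P=pts(n,[q[0],q[1],q0[2],q[2]])[4:][[0,1,3,2]]
        L=np.vstack([np.linspace(P[i],P[(i+1)%4],80) for i in range(4)])
        uv=np.array([w.proj(p) for p in L]).astype(np.float32)
        return -cv2.remap(G,uv[:,1:],uv[:,:1],cv2.INTER_LINEAR).mean()
    best=min((minimize(cost,[q0[0]+a,q0[1]+b,q0[3]],method='Nelder-Mead',options=dict(initial_simplex=np.array([q0[0]+a,q0[1]+b,q0[3]])+np.vstack([np.zeros(3),np.diag([1.5,1.5,.02])]))) for a in(-2,0,2) for b in(-2,0,2)),key=lambda r:r.fun)
    return best.x,best.fun
E
python3 - <<'E'
from top import *
q,f=silh('carton_long',W(13),[649,273,6,.015]);print(q.round(3),f)
print(tool(),delta([443.2,104.7,200],-.15))
E
```

```text
[648.98971228 337.1141556  295.63660011] [650.43465341 265.66892951 416.04541935]
[6.49760e+02 2.72586e+02 2.50000e-02] -38.90885543823242
(array([648.98971228, 337.1141556 , 295.63660011]), array([[ 0.01761887, -0.99981318,  0.00794829],
       [-0.99983151, -0.01757713,  0.00529112],
       [-0.00515042, -0.00804018, -0.99995441]])) (array([229.2, 210.6,  92.8]), np.float64(0.16762200122408055))
```

View pics/w13.png

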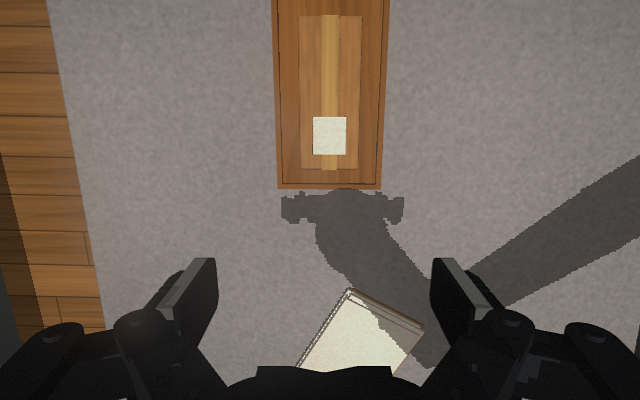

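The long carton lies flat, centred and aligned in the tray: (649.8, 272.6) against tray centre (648.7, 272.9). Next, the medium one.

Call:
apply_moves --rows '[{"hand": 1, "delta_pos": [229.5, 210.5, 150], "yaw": 0.168}, {"hand": 1, "delta_pos": [229.5, 210.5, 150], "yaw": 0.168}, {"hand": 1, "delta_pos": [229.5, 210.5, 150], "yaw": 0.168}, {"hand": 1, "delta_pos": [229.5, 210.5, 150], "yaw": 0.168}, {"hand": 1, "delta_pos": [229.5, 210.5, 150], "yaw": 0.168}, {"hand": 1, "delta_pos": [229.5, 210.5, 150], "yaw": 0.168}, {"hand": 1, "delta_pos": [229.5, 210.5, 150], "yaw": 0.168}, {"hand": 1, "delta_pos": [229.5, 210.5, 150], "yaw": 0.168}, {"hand": 1, "delta_pos": [229.5, 210.5, 150], "yaw": 0.168}, {"hand": 1, "delta_pos": [229.5, 210.5, 150], "yaw": 0.168}, {"hand": 1, "delta_pos": [229.5, 210.5, 150], "yaw": 0.168}, {"hand": 1, "delta_pos": [229.5, 210.5, 150], "yaw": 0.168}]'

```text
clock: 24.72
position: [442.4, 103.2, 140.9]
ee_rot: [-0.651, 0.759, -0.0, 0.001]
contact_force: [0.3, 0.5, 0.1]
gripper_width: 85.5
grasp_force: 0.0
```

```bash
python3 -c "
from h import *
print(tool()[0],delta([443.3,104.7,39],-.15),delta([443.2,104.7,39],-.148))"
```

```text
[442.42962762 103.22541983 140.85329685] (array([ -1.5,  -0.5, 101.9]), np.float64(-0.0016989587840603448)) (array([ -1.5,  -0.4, 101.9]), np.float64(-0.003698960952457586))
```

Call:
apply_moves --rows '[{"hand": 1, "delta_pos": [-1, -0.5, 30], "yaw": 0}, {"hand": 1, "delta_pos": [-1, -0.5, 60], "yaw": 0}, {"hand": 1, "delta_pos": [-1, -0.5, 82], "yaw": 0}, {"hand": 1, "delta_pos": [-1, -0.5, 95], "yaw": 0}, {"hand": 1, "delta_pos": [-1, -0.5, 101.5], "yaw": 0}, {"hand": 1, "delta_pos": [-1, -0.5, 101.5], "yaw": 0}, {"hand": 0, "delta_pos": [-1, -0.5, 101.5], "yaw": 0}, {"hand": 0, "delta_pos": [-1, -0.5, 101.5], "yaw": 0}, {"hand": 0, "delta_pos": [-1, -0.5, 101.5], "yaw": 0}, {"hand": 0, "delta_pos": [-1, -0.5, 101.5], "yaw": 0}, {"hand": 0, "delta_pos": [-1, -0.5, 101.5], "yaw": 0}, {"hand": 0, "delta_pos": [-1, -0.5, 101.5], "yaw": 0}]'

```text
clock: 25.72
position: [443.1, 104.3, 40.2]
ee_rot: [-0.652, 0.758, -0.0, 0.002]
contact_force: [-0.3, 0.4, 6.0]
gripper_width: 56.9
grasp_force: 65.5
```

```bash
python3 -c "
from h import *
print(tool()[0],delta([649.7,275,160],.018),read_state()['gripper_width'])"
```

```text
[443.11506847 104.29541216  40.17690622] (array([-200.1, -178.9, -118.8]), np.float64(-0.1691984517612113)) 56.89577025182669
```

Call:
apply_moves --rows '[{"hand": 0, "delta_pos": [0, 0, -30], "yaw": 0}, {"hand": 0, "delta_pos": [0, 0, -65], "yaw": 0}, {"hand": 0, "delta_pos": [-10, -9, -100], "yaw": 0}, {"hand": 0, "delta_pos": [-36, -33, -110], "yaw": -0.04}, {"hand": 0, "delta_pos": [-64, -58, -110], "yaw": -0.08}, {"hand": 0, "delta_pos": [-92, -83, -110], "yaw": -0.12}, {"hand": 0, "delta_pos": [-120, -108, -110], "yaw": -0.15}, {"hand": 0, "delta_pos": [-148, -134, -110], "yaw": -0.169}, {"hand": 0, "delta_pos": [-175, -158, -110], "yaw": -0.169}, {"hand": 0, "delta_pos": [-197.5, -179, -110], "yaw": -0.169}, {"hand": 0, "delta_pos": [-197.5, -179, -110], "yaw": -0.169}, {"hand": 0, "delta_pos": [-197.5, -179, -110], "yaw": -0.169}]'

```text
clock: 26.72
position: [648.4, 272.1, 146.3]
ee_rot: [0.713, -0.701, -0.001, 0.002]
contact_force: [-0.5, -0.2, -4.1]
gripper_width: 57.2
grasp_force: 66.8
```

Call:
apply_moves --rows '[{"hand": 0, "delta_pos": [0, 0, 5], "yaw": 0}, {"hand": 0, "delta_pos": [0, 0, 10], "yaw": 0}, {"hand": 0, "delta_pos": [0, 0, 10], "yaw": 0}, {"hand": 0, "delta_pos": [0, 0, 10], "yaw": 0}]'

```text
clock: 27.05
position: [647.8, 270.8, 138.4]
ee_rot: [0.713, -0.701, -0.0, 0.001]
contact_force: [-0.5, -0.5, -3.6]
gripper_width: 57.0
grasp_force: 66.8
```

```bash
python3 snap.py 14; python3 -c "
from bench import read_state
s=read_state();print(s['clock'],s['contact_force'],s['gripper_width'],s['ee_rot'])"
```

```text
[648.2621619  271.10170781 138.92700501] [649.87589609 199.26076517 255.6719435 ]
27.1 [-0.50945805  0.6027079  -2.92584616] 56.641162087474385 [ 7.13023463e-01 -7.01140158e-01 -2.42247206e-05  1.37831835e-04]
```

View pics/w14.png

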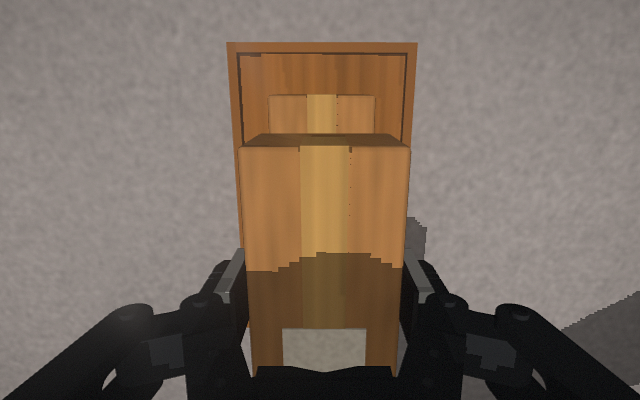

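Medium carton held over the long one. Medium's top front edge runs (147,239)–(147,411), the long carton's top front edge (95,270)–(95,375).

```bash
cat > edge.py <<'E'
from fit import *
def ec(w,l,r,z,half):
    a,b=w.at(l,z),w.at(r,z);yaw=np.arctan2((a-b)[1],(a-b)[0])
    print('w',np.linalg.norm(a-b).round(1),'yaw',yaw.round(3),'c',((a+b)/2+half*np.array([-np.sin(yaw),np.cos(yaw),0])).round(1))
E
python3 - <<'E'
from edge import *
w=W(14);g=cv2.GaussianBlur(cv2.cvtColor(w.im,cv2.COLOR_BGR2GRAY).astype(float),(0,0),.8)
for c in(250,280,370,400):
    d=np.diff(g[125:165,c]);print(c,[(i+125.5,round(d[i])) for i in np.argsort(-abs(d))[:4]])
for c in(280,365):
    d=np.diff(g[85:110,c]);print(c,[(i+85.5,round(d[i])) for i in np.argsort(-abs(d))[:2]])
for r in(105,115):
    for a in(255,360):
        d=np.diff(g[r,a:a+30]);print(r,[(i+a+.5,round(d[i])) for i in np.argsort(-abs(d))[:2]])
ec(w,(147,239.5),(147,410.5),138.7,55);ec(w,(95,269.5),(95,375.5),50,72.5)
ec(w,(42.5,227.5),(42.5,417.5),12,104)
E
```

```text
250 [(np.float64(146.5), 22), (np.float64(139.5), -13), (np.float64(147.5), 13), (np.float64(145.5), 10)]
280 [(np.float64(132.5), -22), (np.float64(133.5), -21), (np.float64(146.5), 20), (np.float64(147.5), 12)]
370 [(np.float64(132.5), -22), (np.float64(133.5), -19), (np.float64(146.5), 15), (np.float64(145.5), 12)]
400 [(np.float64(146.5), 17), (np.float64(145.5), 14), (np.float64(147.5), 11), (np.float64(139.5), -5)]
280 [(np.float64(95.5), 14), (np.float64(93.5), -9)]
365 [(np.float64(95.5), 16), (np.float64(94.5), 8)]
105 [(np.float64(269.5), 7), (np.float64(268.5), 6)]
105 [(np.float64(373.5), -9), (np.float64(374.5), -9)]
115 [(np.float64(269.5), 12), (np.float64(268.5), 8)]
115 [(np.float64(373.5), -12), (np.float64(372.5), -10)]
w 55.5 yaw 0.016 c [647.9 271.3 138.7]
w 58.1 yaw 0.017 c [648.7 273.3  50. ]
w 118.8 yaw 0.017 c [648.6 273.5  12. ]
```

Call:
apply_moves --rows '[{"hand": 0, "delta_pos": [-1.5, -0.8, 12], "yaw": 0}, {"hand": 0, "delta_pos": [-1.5, -0.8, 25], "yaw": 0}, {"hand": 0, "delta_pos": [-1.5, -0.8, 34], "yaw": 0}, {"hand": 0, "delta_pos": [-1.5, -0.8, 40], "yaw": 0}, {"hand": 0, "delta_pos": [-1.5, -0.8, 43], "yaw": 0}, {"hand": 0, "delta_pos": [-1.5, -0.8, 44], "yaw": 0}, {"hand": 0, "delta_pos": [-1.5, -0.8, 44], "yaw": 0}, {"hand": 0, "delta_pos": [-1.5, -0.8, 44], "yaw": 0}]'

```text
clock: 27.77
position: [649.9, 273.4, 95.3]
ee_rot: [0.713, -0.701, 0.0, -0.001]
contact_force: [0.3, -0.3, -1.7]
gripper_width: 56.7
grasp_force: 66.9
```

Call:
apply_moves --rows '[{"hand": 0, "delta_pos": [0, 0.5, 1], "yaw": 0}, {"hand": 0, "delta_pos": [0, 0.5, 2], "yaw": 0}, {"hand": 0, "delta_pos": [0, 0.5, 3], "yaw": 0}, {"hand": 0, "delta_pos": [0, 0.5, 3.5], "yaw": 0}, {"hand": 0, "delta_pos": [0, 0.5, 3.5], "yaw": 0}, {"hand": 0, "delta_pos": [0, 0.5, 3.5], "yaw": 0}]'

```text
clock: 28.27
position: [649.0, 273.2, 91.2]
ee_rot: [0.713, -0.701, 0.0, 0.0]
contact_force: [0.4, 0.7, -3.0]
gripper_width: 56.6
grasp_force: 66.9
```

Call:
apply_moves --rows '[{"hand": 0, "delta_pos": [0, 0, 0.5], "yaw": 0}, {"hand": 0, "delta_pos": [0, 0, 1], "yaw": 0}, {"hand": 0, "delta_pos": [0, 0, 1.5], "yaw": 0}, {"hand": 0, "delta_pos": [0, 0, 1.5], "yaw": 0}, {"hand": 0, "delta_pos": [0, 0, 1.5], "yaw": 0}]'

```text
clock: 28.68
position: [649.1, 273.2, 90.3]
ee_rot: [0.713, -0.701, 0.0, -0.0]
contact_force: [-2.1, -0.5, 1.3]
gripper_width: 56.7
grasp_force: 67.2
```

Call:
apply_moves --rows '[{"hand": 1, "delta_pos": [0, 0, 0], "yaw": 0}, {"hand": 1, "delta_pos": [0, 0, 0], "yaw": 0}, {"hand": 1, "delta_pos": [0, 0, 0], "yaw": 0}, {"hand": 1, "delta_pos": [0, 0, -8], "yaw": 0}, {"hand": 1, "delta_pos": [0, 0, -30], "yaw": 0}, {"hand": 1, "delta_pos": [0, 0, -70], "yaw": 0}, {"hand": 1, "delta_pos": [0, 0, -110], "yaw": 0}, {"hand": 1, "delta_pos": [-25, 0, -140], "yaw": 0}, {"hand": 1, "delta_pos": [-45, 0, -170], "yaw": 0}, {"hand": 1, "delta_pos": [-60, 0, -190], "yaw": 0}, {"hand": 1, "delta_pos": [-60, 0, -190], "yaw": 0}, {"hand": 1, "delta_pos": [-60, 0, -190], "yaw": 0}]'

```text
clock: 29.68
position: [648.1, 334.3, 282.0]
ee_rot: [0.714, -0.701, 0.0, -0.002]
contact_force: [-0.1, -0.2, -0.8]
gripper_width: 85.3
grasp_force: 0.0
```

```bash
python3 snap.py 15
python3 - <<'E'
from top import *
for n,z in(('carton_medium',50),('carton_long',6)):
    q,f=silh(n,W(15),[649,273,z,.017]);print(n,q.round(3),f)
for v in ([4],[6],[4,5]):print(v,fit('carton_short',[W(i) for i in v],[448,-134.5,0,.33])[0].round(3))
print(tool()[0],delta([448.1,-134.6,39],.33))
E
```

```text
[647.63919831 333.27525728 279.91848604] [649.75378375 262.30795535 399.0211173 ]
carton_medium [6.50246e+02 2.72708e+02 3.40000e-02] -29.839214324951172
carton_long [6.48510e+02 2.73368e+02 1.80000e-02] -37.446292877197266
[4] [ 4.48110e+02 -1.34854e+02 -1.12900e+00  3.33000e-01]
[6] [ 4.48079e+02 -1.34171e+02 -3.36000e-01  3.36000e-01]
[4, 5] [ 4.48279e+02 -1.34512e+02  1.84000e-01  3.33000e-01]
[647.63919831 333.27525728 279.91848604] (array([464.5, 207.6, 240.7]), np.float64(-0.31263964605954797))
```

View pics/w15.png

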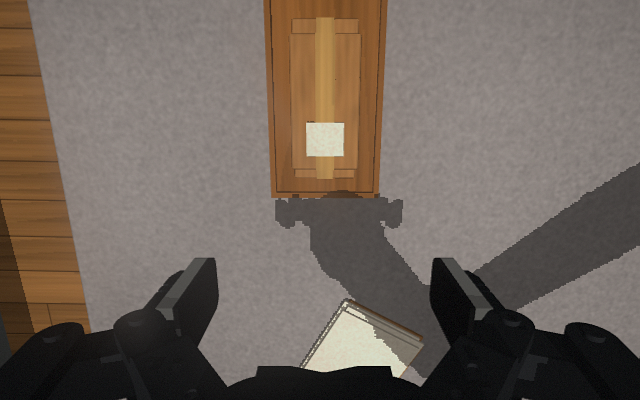

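Medium sits flat and centred on the long carton, within about 1 mm. Last, the short one.

Call:
apply_moves --rows '[{"hand": 1, "delta_pos": [464.5, 207.5, 130], "yaw": -0.313}, {"hand": 1, "delta_pos": [464.5, 207.5, 130], "yaw": -0.313}, {"hand": 1, "delta_pos": [464.5, 207.5, 130], "yaw": -0.313}, {"hand": 1, "delta_pos": [464.5, 207.5, 130], "yaw": -0.313}, {"hand": 1, "delta_pos": [464.5, 207.5, 130], "yaw": -0.313}, {"hand": 1, "delta_pos": [464.5, 207.5, 130], "yaw": -0.313}, {"hand": 1, "delta_pos": [464.5, 207.5, 130], "yaw": -0.313}, {"hand": 1, "delta_pos": [464.5, 207.5, 130], "yaw": -0.313}, {"hand": 1, "delta_pos": [464.5, 207.5, 130], "yaw": -0.313}, {"hand": 1, "delta_pos": [464.5, 207.5, 130], "yaw": -0.313}, {"hand": 1, "delta_pos": [464.5, 207.5, 130], "yaw": -0.313}, {"hand": 1, "delta_pos": [464.5, 207.5, 130], "yaw": -0.313}]'

```text
clock: 30.73
position: [455.3, -114.6, 154.6]
ee_rot: [0.813, -0.582, -0.001, 0.001]
contact_force: [1.4, -0.7, -0.2]
gripper_width: 85.7
grasp_force: 0.0
```

```bash
python3 -c "
from h import *
print(tool()[0],delta([448.1,-134.6,38],.333))"
```

```text
[ 455.26890629 -114.62691515  154.64109267] (array([ 16.6,  13. , 116.7]), np.float64(-0.0035562178781640696))
```

Call:
apply_moves --rows '[{"hand": 1, "delta_pos": [14, 12, 30], "yaw": 0}, {"hand": 1, "delta_pos": [14, 12, 55], "yaw": 0}, {"hand": 1, "delta_pos": [14, 12, 55], "yaw": 0}, {"hand": 1, "delta_pos": [14, 12, 55], "yaw": 0}]'

```text
clock: 31.07
position: [449.5, -130.4, 99.8]
ee_rot: [0.813, -0.582, -0.002, 0.002]
contact_force: [-0.1, 0.7, 1.0]
gripper_width: 85.2
grasp_force: 0.0
```

```bash
python3 -c "
from h import *
print(tool()[0],delta([448.1,-134.6,38],.333))"
```

```text
[ 449.54326119 -130.36751754   99.79436098] (array([ 3.6,  2.4, 61.8]), np.float64(-0.004056131584455169))
```

Call:
apply_moves --rows '[{"hand": 1, "delta_pos": [3.5, 2.4, 20], "yaw": -0.002}, {"hand": 1, "delta_pos": [3.5, 2.4, 40], "yaw": -0.002}, {"hand": 1, "delta_pos": [3.5, 2.4, 55], "yaw": -0.002}, {"hand": 1, "delta_pos": [3.5, 2.4, 61.5], "yaw": -0.002}, {"hand": 1, "delta_pos": [3.5, 2.4, 61.5], "yaw": -0.002}, {"hand": 1, "delta_pos": [3.5, 2.4, 61.5], "yaw": -0.002}, {"hand": 0, "delta_pos": [3.5, 2.4, 61.5], "yaw": -0.002}, {"hand": 0, "delta_pos": [3.5, 2.4, 61.5], "yaw": -0.002}, {"hand": 0, "delta_pos": [3.5, 2.4, 61.5], "yaw": -0.002}, {"hand": 0, "delta_pos": [3.5, 2.4, 61.5], "yaw": -0.002}, {"hand": 0, "delta_pos": [3.5, 2.4, 61.5], "yaw": -0.002}, {"hand": 0, "delta_pos": [3.5, 2.4, 61.5], "yaw": -0.002}]'

```text
clock: 32.07
position: [450.6, -133.6, 40.7]
ee_rot: [0.814, -0.58, 0.001, -0.0]
contact_force: [-0.6, 2.0, 6.5]
gripper_width: 54.6
grasp_force: 64.2
```

```bash
python3 -c "
from h import *
print(tool()[0],delta([649.2,272.7,198],.017),read_state()['gripper_width'])"
```

```text
[ 450.55936964 -133.63798004   40.74128187] (array([-319.1, -320.7, -157. ]), np.float64(0.31559004349074193)) 54.585318933346564
```

Call:
apply_moves --rows '[{"hand": 0, "delta_pos": [0, 0, -30], "yaw": 0}, {"hand": 0, "delta_pos": [0, 0, -70], "yaw": 0}, {"hand": 0, "delta_pos": [-10, -10, -105], "yaw": 0}, {"hand": 0, "delta_pos": [-28, -28, -138], "yaw": 0.02}, {"hand": 0, "delta_pos": [-55, -55, -145], "yaw": 0.06}, {"hand": 0, "delta_pos": [-83, -83, -145], "yaw": 0.1}, {"hand": 0, "delta_pos": [-111, -111, -145], "yaw": 0.14}, {"hand": 0, "delta_pos": [-139, -139, -145], "yaw": 0.18}, {"hand": 0, "delta_pos": [-167, -167, -145], "yaw": 0.22}, {"hand": 0, "delta_pos": [-195, -195, -145], "yaw": 0.26}, {"hand": 0, "delta_pos": [-220, -221, -145], "yaw": 0.3}, {"hand": 0, "delta_pos": [-240, -241, -145], "yaw": 0.3156}]'

```text
clock: 33.07
position: [600.3, 174.4, 184.5]
ee_rot: [0.713, -0.701, -0.0, -0.0]
contact_force: [0.6, -0.7, -1.6]
gripper_width: 54.3
grasp_force: 64.5
```

```bash
python3 -c "
from h import *
print(tool()[0],delta([649.2,272.7,182],.017),read_state()['gripper_width'])"
```

```text
[600.3066863  174.39139616 184.46433912] (array([-97.5, -50.5,   2.5]), np.float64(-0.0009415033836877029)) 54.3473981221627
```

Call:
apply_moves --rows '[{"hand": 0, "delta_pos": [-30, -15, 0], "yaw": 0}, {"hand": 0, "delta_pos": [-60, -30, 0], "yaw": 0}, {"hand": 0, "delta_pos": [-83, -43, 0], "yaw": 0}, {"hand": 0, "delta_pos": [-94, -49, 0], "yaw": 0}, {"hand": 0, "delta_pos": [-97.5, -50.5, 0], "yaw": 0}, {"hand": 0, "delta_pos": [-97.5, -50.5, 0], "yaw": 0}, {"hand": 0, "delta_pos": [-97.5, -50.5, 0], "yaw": 0}, {"hand": 0, "delta_pos": [-97.5, -50.5, 0], "yaw": 0}]'

```text
clock: 33.73
position: [648.0, 268.9, 184.7]
ee_rot: [0.713, -0.702, -0.0, 0.0]
contact_force: [0.3, 0.5, -1.6]
gripper_width: 54.8
grasp_force: 64.5
```

```bash
python3 snap.py 16; python3 -c "
from bench import read_state
s=read_state();print(s['clock'],s['contact_force'],s['gripper_width'],s['ee_rot'])"
```

```text
[648.08886764 268.85563196 184.80975694] [649.86187853 197.25820743 301.93115992]
33.7833 [-0.13766583 -0.5045587  -1.08148035] 54.53112543818044 [ 7.12515635e-01 -7.01656211e-01 -8.56100308e-05  1.52846108e-04]
```

View pics/w16.png

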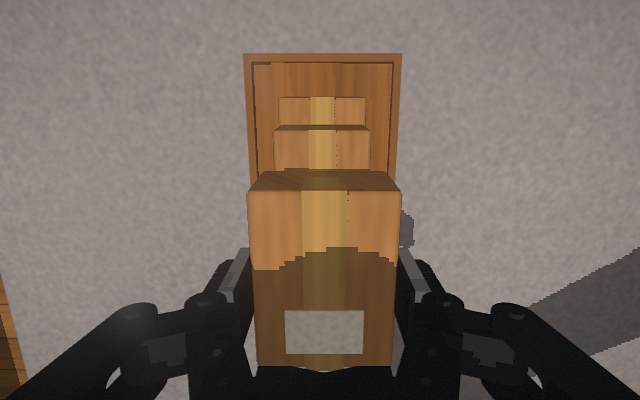

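The short carton's top front edge is at (192,247)–(192,402). Medium's is at (131,274)–(131,370) and the long one's at (97,279)–(97,365).

Run:
```python
from edge import *
w=W(16);g=cv2.GaussianBlur(cv2.cvtColor(w.im,cv2.COLOR_BGR2GRAY).astype(float),(0,0),.8)
def pk(v,o,k=2):
    d=np.diff(v);return [(float(i+o+.5),int(round(d[i]))) for i in np.argsort(-abs(d))[:k]]
for c in(258,290,365,390):print('s',c,pk(g[178:205,c],178))
for c in(285,300,350,362):print('m',c,pk(g[118:140,c],118,4))
for r in(210,230):print('scol',pk(g[r,238:258],238),pk(g[r,392:412],392))
for r in(140,155):print('mcol',pk(g[r,264:284],264),pk(g[r,360:380],360))
ec(w,(192,247.5),(192,401.5),180.1,38);ec(w,(131,274.5),(131,369.5),90,55);ec(w,(97.5,279.5),(97.5,365),50,72.5)
```

```text
s 258 [(190.5, 16), (191.5, 13)]
s 290 [(190.5, 16), (191.5, 13)]
s 365 [(190.5, 21), (191.5, 15)]
s 390 [(190.5, 20), (191.5, 16)]
m 285 [(124.5, -21), (123.5, -17), (130.5, 16), (129.5, 14)]
m 300 [(124.5, -19), (130.5, 16), (123.5, -14), (129.5, 14)]
m 350 [(124.5, -27), (123.5, -20), (130.5, 18), (129.5, 15)]
m 362 [(124.5, -26), (130.5, 18), (129.5, 16), (123.5, -14)]
scol [(246.5, -19), (245.5, -9)] [(403.5, 24), (404.5, 11)]
scol [(247.5, -17), (246.5, -8)] [(398.5, -12), (397.5, -9)]
mcol [(274.5, 10), (273.5, 8)] [(368.5, -11), (369.5, -10)]
mcol [(274.5, 13), (273.5, 10)] [(369.5, -12), (368.5, -12)]
w 54.0 yaw 0.015 c [648.2 268.9 180.1]
w 55.2 yaw 0.015 c [649.2 274.1  90. ]
w 57.6 yaw 0.015 c [649.1 273.4  50. ]
```

Call:
apply_moves --rows '[{"hand": 0, "delta_pos": [-4.5, -1, 12], "yaw": 0}, {"hand": 0, "delta_pos": [-4.5, -1, 26], "yaw": 0}, {"hand": 0, "delta_pos": [-4.5, -1, 38], "yaw": 0}, {"hand": 0, "delta_pos": [-4.5, -1, 45], "yaw": 0}, {"hand": 0, "delta_pos": [-4.5, -1, 48], "yaw": 0}, {"hand": 0, "delta_pos": [-4.5, -1, 49], "yaw": 0}, {"hand": 0, "delta_pos": [-4.5, -1, 49], "yaw": 0}, {"hand": 0, "delta_pos": [-4.5, -1, 49], "yaw": 0}]'

```text
clock: 34.45
position: [649.9, 274.8, 136.1]
ee_rot: [0.713, -0.701, 0.0, -0.001]
contact_force: [0.3, -0.6, -0.4]
gripper_width: 54.4
grasp_force: 64.6
```

Call:
apply_moves --rows '[{"hand": 0, "delta_pos": [0.7, 0.5, 1], "yaw": 0}, {"hand": 0, "delta_pos": [0.7, 0.5, 2], "yaw": 0}, {"hand": 0, "delta_pos": [0.7, 0.5, 3], "yaw": 0}, {"hand": 0, "delta_pos": [0.7, 0.5, 4], "yaw": 0}, {"hand": 0, "delta_pos": [0.7, 0.5, 4], "yaw": 0}, {"hand": 0, "delta_pos": [0.7, 0.5, 4], "yaw": 0}]'

```text
clock: 34.95
position: [648.9, 273.9, 131.4]
ee_rot: [0.713, -0.701, -0.0, 0.0]
contact_force: [-0.3, 0.7, -1.6]
gripper_width: 54.8
grasp_force: 64.6
```

Call:
apply_moves --rows '[{"hand": 0, "delta_pos": [0, 0, 0.4], "yaw": 0}, {"hand": 0, "delta_pos": [0, 0, 0.8], "yaw": 0}, {"hand": 0, "delta_pos": [0, 0, 1.2], "yaw": 0}, {"hand": 0, "delta_pos": [0, 0, 1.2], "yaw": 0}, {"hand": 0, "delta_pos": [0, 0, 1.2], "yaw": 0}]'

```text
clock: 35.37
position: [649.1, 273.9, 130.9]
ee_rot: [0.713, -0.701, 0.0, -0.0]
contact_force: [-1.8, -1.1, 2.3]
gripper_width: 54.6
grasp_force: 65.0
```

Contact felt; releasing and backing off.

Call:
apply_moves --rows '[{"hand": 1, "delta_pos": [0, 0, 0], "yaw": 0}, {"hand": 1, "delta_pos": [0, 0, 0], "yaw": 0}, {"hand": 1, "delta_pos": [0, 0, 0], "yaw": 0}, {"hand": 1, "delta_pos": [0, 0, -8], "yaw": 0}, {"hand": 1, "delta_pos": [0, 0, -30], "yaw": 0}, {"hand": 1, "delta_pos": [0, 0, -70], "yaw": 0}, {"hand": 1, "delta_pos": [0, 0, -110], "yaw": 0}, {"hand": 1, "delta_pos": [-25, 0, -140], "yaw": 0}, {"hand": 1, "delta_pos": [-45, 0, -160], "yaw": 0}, {"hand": 1, "delta_pos": [-60, 0, -170], "yaw": 0}, {"hand": 1, "delta_pos": [-60, 0, -170], "yaw": 0}, {"hand": 1, "delta_pos": [-60, 0, -170], "yaw": 0}]'

```text
clock: 36.37
position: [647.8, 334.6, 300.9]
ee_rot: [0.713, -0.701, -0.0, -0.001]
contact_force: [-0.1, -0.4, -0.7]
gripper_width: 85.4
grasp_force: 0.0
```

```bash
python3 snap.py 17
python3 - <<'E'
from top import *
S=Cam('scene')
for n,z in(('carton_short',90),('carton_medium',50)):
    q,f=silh(n,W(17),[649,273.5,z,.017]);print(n,q.round(3),f)
for n in('stamp','mug'):
    print(n,[d['location'] for d in nets.pinpoint('scene',n)[:1]])
cv2.imwrite('pics/f.png',np.hstack([cv2.resize(W(17).im[:,150:550],(400,400)),cv2.resize(S.im[80:330,170:420],(400,400))]))
E
```

```text
[647.59149298 333.68798491 299.70371228] [649.63150025 262.81045307 418.07250824]
carton_short [6.50788e+02 2.74712e+02 1.00000e-02] -32.9449462890625
carton_medium [6.49355e+02 2.73919e+02 1.70000e-02] -35.162132263183594
stamp [[224.1, 398.3]]
mug [[255.3, 366.3]]
```

View pics/f.png

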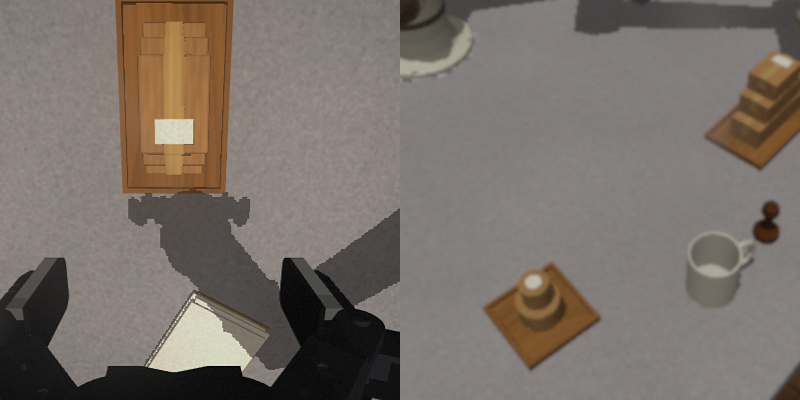

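Both piles stand centred and upright, and the stamp and mug haven't moved. Handing in.

```bash
python3 -c "
from bench import workorder
print(workorder.job_done())"
```

```text
the job is handed in; nothing more can be done
None
```

I handed the job in after about 36 s of robot time: the last pictures show both piles standing in order in their trays, centred to within about 2 mm, with the stamp and mug unmoved; no verdict came back.

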